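# Charge the forge hopper and start its blower

### The job

Charge the forge and start it: press the orange safety cap of the green hopper firmly down, turn it anticlockwise, take it off, and put every black fuel briquette into the hopper. Then refit the cap, pressing it down and turning it clockwise until it is locked as it was, and let go of it. After that crank the handwheel of the blue air gate until the yellow pointer stands at the red mark, and last of all press the green start button fully down and release it; leave the hammer, the wax tin and the mug alone.

Things in the scene. Friction and masses are not known exactly. Their poses are not given: they have to be found in the camera images.
- hopper: green steel fuel hopper, a closed box 150 x 150 x 110 mm high, fixed to the bench, turned about the vertical; origin: centre of its underside, z up. A neck (inner diameter 60 mm, outer 70 mm, 94 mm over its two brass bayonet lips) rises 40 mm from the middle of its top; inside it is hollow, so that what is dropped through the neck falls in
- mouth (a point): centre of the neck's open top edge, 150 mm above the hopper's underside; axes as the hopper's
- cap: orange bayonet safety cap, 111 mm in diameter, 180 g; origin: centre of its lower rim, z up; stands upright on its rim. Disc's top face 41 mm above the origin; on it a round knob 44 mm wide, its top 68 mm above the origin; white lines on knob and disc run along the cap's x axis. Inside, a stub (38 mm wide at 1 mm above the rim, tapering to 54 mm at 14 mm up) enters the neck with 3 mm play. Same after half a turn
- cap_knob (a point): middle of the cap's round knob, 55 mm above the cap's origin. To release: press the cap 6 to 9 mm down (stops dead at 9; 5 to 10 N against a spring ring), keep pressing and turn it anticlockwise seen from above 70 degrees (60 to 100 will do), let it rise (it rests loose, origin 127 mm above the hopper's underside), lift straight off. Unpressed it cannot turn
- cap_rim (a point): the cap's origin. Locked, as at the start: 124 mm above the hopper's underside, cap's x along hopper's x (either way). To refit: lower it turned 70 degrees (60 to 100) anticlockwise from locked, press to 6 to 9 mm below the locked height, turn clockwise to locked (dead stop about 1 degree past it), let it rise into its catch
- briquette1: black hexagonal fuel briquette, 36 mm across the flats (41.6 mm over the corners), 28 mm high, 45 g, flat on the bench; origin: centre of its underside; flats face along its x axis and every 60 degrees from there; may be absent
- briquette2: black hexagonal fuel briquette, 36 mm across the flats (41.6 mm over the corners), 28 mm high, 45 g, flat on the bench; origin: centre of its underside; flats face along its x axis and every 60 degrees from there; may be absent
- briquette3: black hexagonal fuel briquette, 36 mm across the flats (41.6 mm over the corners), 28 mm high, 45 g, flat on the bench; origin: centre of its underside; flats face along its x axis and every 60 degrees from there; may be absent
- briquette4: black hexagonal fuel briquette, 36 mm across the flats (41.6 mm over the corners), 28 mm high, 45 g, flat on the bench; origin: centre of its underside; flats face along its x axis and every 60 degrees from there; may be absent
- briquette5: black hexagonal fuel briquette, 36 mm across the flats (41.6 mm over the corners), 28 mm high, 45 g, flat on the bench; origin: centre of its underside; flats face along its x axis and every 60 degrees from there; may be absent
- air_gate: blue air-gate gearbox, 230 x 110 x 70 mm high, fixed to the bench and turned about the vertical; origin: centre of its underside; x runs along it, from the handwheel to the scale
- crank_axis (a point): centre of the handwheel on its vertical axis, at the wheel's upper face (92 mm above the bench); the wheel is 100 mm in diameter, a hub 28 mm wide stands 6 mm above the face
- crank_handle (a point): middle of the handwheel's upright black handle: a free-spinning cylinder 16 mm in diameter and 40 mm tall (from 92 to 132 mm above the bench), 40 mm from the wheel's axis
- crank (a joint): angle of the handwheel in rad, growing clockwise seen from above; each full turn clockwise moves the pointer 12 mm towards +x of the air gate (range 0 to 60 mm). Stiff enough to stay where it is left
- pointer (a point): tip of the yellow pointer on the air gate's scale; it slides along the air gate's x axis
- mark: red mark clip fixed on the scale, 2 mm wide line; origin at its middle, x as the air gate's. The pointer is at the mark when pointer and mark have the same position along the air gate's x axis (good to 2.5 mm)
- start (a joint): travel of the green start button in m: 0 released, 0.006 fully down; a spring pushes it back up, 5 N holds it fully down
- start_top (a point): centre of the green start button's upper face, 32 mm in diameter, on a grey box 90 x 80 x 45 mm; pressed straight down
- hammer: bystander: hammer 280 mm long lying on the bench along its x axis; origin near its middle, under it
- wax_tin: bystander: tin, 70 mm in diameter, 50 mm high; origin: centre of its underside
- mug: bystander: blue mug, 76 mm in diameter, 90 mm high, handle at its +y; origin: centre of its underside
There are look-alikes about, which are no part of the job. Leave any white look-alike of the briquette5 alone.

How it is judged:
By the outcome, as a careful person would: the job done as asked, in the order asked, and still so for the second after the job is handed in, with the robot touching nothing.
Of briquette1, briquette2, briquette3, briquette4, briquette5 only 2 to 4 are there at a start; the rules pass over those that are not, and their reading is None.
At some moment in a run one of briquette1, briquette2, briquette3, briquette4, briquette5 may be knocked a few centimetres aside while the robot is not near it.
It also fails if it takes over 210 s, if anything falls off the work surface, if the arm or the gripper's body presses on something with over 40 N, if the wrist force passes 120 N, or if a joint passes its speed limit or range.

### The arm

A 6-joint arm with a two-finger parallel gripper is mounted at the origin on the work surface. World frame = base frame: x ahead of the robot, y to its left, z up, the work surface at z = 0. Lengths are in m, angles in rad, forces in N, time in s.
With the tool pointing down it reaches from about 0.425 to 0.925 m from the base axis. Payload 12.5 kg.
Tool frame: the origin (TCP) lies between the finger pads; the fingertips stand bot.nose_length ahead of it and the grasp point (between the pads) lies 2 mm behind it (bot.nose_length is the distance from the TCP to the fingertips, in m); z points along the fingers, y is the line along which they close (so a half turn about z gives the same grasp; the last joint's range is limited). The gripper opens to 85 mm and grips with 20 to 120 N. Pads are 22 mm wide; open, the fingers measure 114 mm over their backs; the gripper's body (76 mm by 85 mm) begins 54 mm behind the grasp point. The pads swing forward as they close: fully open they stand 13 mm farther back than shut.
Start: joints at [-1.437, 0.491, 1.559, -0, 1.092, -0.106], TCP at [0.148, -0.607, 0.248] pointing down, gripper open.
Joint ranges: [-3.1, 3.1], [-0.84, 2.19], [0.05, 2.79], [-1.13, 4.28], [0.06, 2.93], [-2.69, 2.69]. Speed limits (rad/s): [2.22, 2.22, 2.79, 3.14, 3.14, 3.14].

### API

Orientations are given as a rotation vector (axis times angle).
In Python, from station import bot gives the robot as it stands.
- The arm moves only by the tool play_rows, never from a script. Its argument "plan" is a list of rows, each an object with "dp": the shift along the world's x, y, z in mm, a list of three; "angular": the turn, a rotation vector about the world's x, y, z in degrees, a list of three. A call has 1 to 20 rows; each row shifts and turns the commanded pose from where the row before left it; what a row does not reach is not made up. A row lasts 1/12 s, in which the tool goes at most 41.7 mm and 7.16 degrees, less where a joint would pass 70% of its speed; a pose out of reach is approached as far as the arm can. A call with a gripper value outside its range is refused whole. "grip" is the finger opening in mm, from 0 to 85.4, set as the call begins (left out, the last holds). The fingers move at their own pace and stop on an object; "force" is the grip in N (left out, the last holds). Time passes only in rows, so rows that do not move let the fingers close. It gives the time, the measured TCP pose, the force, the opening and the grip force at its end, in the units of the state.
- bot.get_state(): the state, without advancing time (a new reading comes with each control period).
- bot.read_camera(name): name is "scene" or "top" or "wrist"; returns the picture (480x640x3 uint8, red, green, blue); there is no depth.
- bot.camera_params(name): a dict with "mtx" (3x3 intrinsics, pixels), "xyz" and "rotation" of the camera in the world; the wrist camera has in their place "T_tool_cam" (4x4, takes a point from camera to tool coordinates, whose origin is the TCP and whose axes are the flange's). Camera axes: x right, y down, z forward; pixel columns grow to the right and rows downward; lengths in m; the calibration is good to about 2 mm. A picture is of the moment at which its call begins: read the wrist's pose just before it. camera_params takes no time and is no camera call.
- bot.finish_job(): hands the job in; it is judged then, once.
The state is a dict: "clock": time; "joint_pos": joint angles; "qd": joint speeds; "tau": joint torques, N m; "tool_pos": TCP position; "eef_rot": TCP orientation; "contact_force": force on the tool from outside, world axes, zero at the start; "ft_torque": the same for the moment, N m; "gripper_width": finger opening in m; "gripper_force": force on a finger pad.
Only numpy, scipy, OpenCV 4.12 (cv2) and the standard library are available. Lean on these libraries where they do the work, as an engineer would, in place of code of your own. Each camera call takes 0.05 s, during which the arm holds its last target. There are 200 camera calls.

## Working session

There is one attempt and no reset: what is moved stays moved. The work goes in short steps, Python scripts to look and compute and a tool call to move; the robot and the scene stay as the last step left them, time stands still between calls to the robot, and variables do not carry over. Pictures are saved under pics/ and viewed, at most 14 in all, crops included, and the job is handed in when it is done.

Besides the shell and the picture viewer there is one more tool, called after "Emit:" in YAML: its name, and indented under it one key for each argument. play_rows: Moves the arm, as the interface text tells. Its arguments: {"type":"object","properties":{"plan":{"type":"array","items":{"type":"object","properties":{"dp":{"type":"array","items":{"type":"number"}},"angular":{"type":"array","items":{"type":"number"}}}}},"grip":{"type":"number"},"force":{"type":"number"}},"required":["plan"]}

```bash
ls; mkdir -p pics; python3 - <<'E'
from station import bot
import cv2
for n in("top","scene"):
    p=bot.camera_params(n);print(n,p)
    cv2.imwrite(f"pics/{n}0.png",bot.read_camera(n)[:,:,::-1])
print(bot.camera_params("wrist"),bot.nose_length);print(bot.get_state())
E
```

```text
pics
top {'mtx': array([[465.78751762,   0.        , 313.1485583 ],
       [  0.        , 465.78751762, 236.77983752],
       [  0.        ,   0.        ,   1.        ]]), 'xyz': array([0.35780626, 0.01382958, 1.23903847]), 'rotation': array([-2.02561876,  2.19874702, -0.23012287])}
scene {'mtx': array([[563.24937682,   0.        , 314.58057486],
       [  0.        , 563.24937682, 241.60659264],
       [  0.        ,   0.        ,   1.        ]]), 'xyz': array([ 0.87607609, -0.46796353,  1.01603127]), 'rotation': array([-2.47536917, -0.78606405,  0.21512807])}
{'mtx': array([[343.08480041,   0.        , 315.87625134],
       [  0.        , 343.08480041, 237.59194897],
       [  0.        ,   0.        ,   1.        ]]), 'T_tool_cam': array([[-8.87109992e-04, -9.65190475e-01, -2.61546477e-01,
         6.52900928e-02],
       [ 9.99999418e-01, -6.95433224e-04, -8.25413341e-04,
         3.27073654e-04],
       [ 6.14792985e-04, -2.61547057e-01,  9.65190530e-01,
        -1.26299505e-01],
       [ 0.00000000e+00,  0.00000000e+00,  0.00000000e+00,
         1.00000000e+00]])} 0.017
{'clock': 0.1, 'joint_pos': array([-1.43660346e+00,  4.91525339e-01,  1.55941157e+00, -2.61064930e-05,
        1.09167655e+00, -1.05626747e-01]), 'qd': array([-0.00149661, -0.00199543, -0.00205422,  0.00020108, -0.00057422,
       -0.00029246]), 'tau': array([ 3.81733262e-03, -6.19446230e+01, -2.62025571e+01, -5.53062091e-05,
        2.91215867e-03, -2.18468819e-05]), 'tool_pos': array([ 0.14843007, -0.60692768,  0.24776203]), 'eef_rot': array([-3.11801892e+00, -3.75702404e-01,  5.92596706e-05]), 'contact_force': array([ 0.48689312,  0.29079019, -0.3151463 ]), 'ft_torque': array([ 0.01150278,  0.05680602, -0.01766277]), 'gripper_force': 0.0, 'gripper_width': 0.085627223115937}
```

View pics/top0.png

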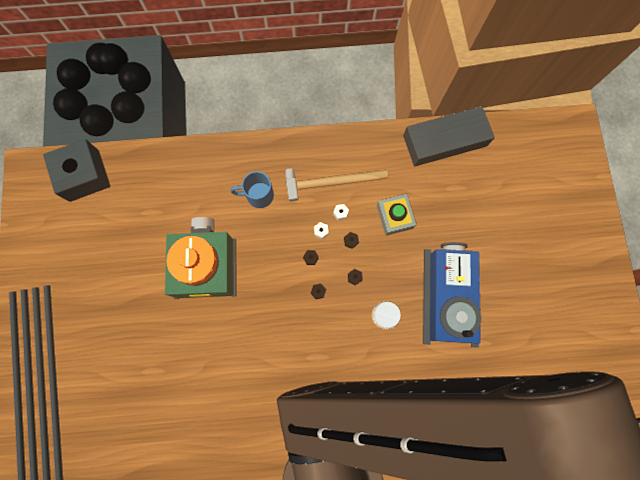

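View pics/scene0.png

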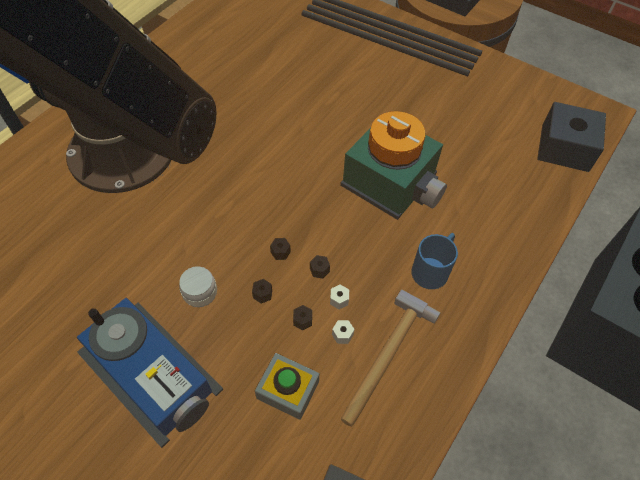

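The top view shows the capped hopper near (191,260), four black briquettes at (351,240), (311,257), (355,277) and (318,291), and white look-alikes at (341,211) and (321,230). The button is at (398,211), the air gate near (455,295), the tin at (386,315), and the mug and hammer sit above. The scene view agrees.

```bash
cat > h.py <<'E'
import numpy as np,cv2
from scipy.spatial.transform import Rotation as R
from station import bot
def cam(n,st=None):
    p=bot.camera_params(n)
    if n!="wrist": return p["mtx"],np.array(p["xyz"]),R.from_rotvec(p["rotation"]).as_matrix()
    s=st or bot.get_state(); Rt=R.from_rotvec(s["eef_rot"]).as_matrix(); T=p["T_tool_cam"]
    return p["mtx"],Rt@T[:3,3]+s["tool_pos"],Rt@T[:3,:3]
def cast(c,uv,z):
    K,o,Rm=c; uv=np.atleast_2d(np.array(uv,float))
    d=(Rm@np.linalg.inv(K)@np.c_[uv,np.ones(len(uv))].T).T
    return o+d*((z-o[2])/d[:,2])[:,None]
def proj(c,P):
    K,o,Rm=c; q=(K@Rm.T@(np.atleast_2d(P)-o).T).T; return q[:,:2]/q[:,2:]
def blobs(im,lo,hi,amin=30):
    """contours of an HSV range, largest first"""
    m=cv2.inRange(cv2.cvtColor(im,cv2.COLOR_RGB2HSV),np.array(lo),np.array(hi))
    cs,_=cv2.findContours(m,cv2.RETR_EXTERNAL,cv2.CHAIN_APPROX_NONE)
    return sorted([c for c in cs if cv2.contourArea(c)>=amin],key=cv2.contourArea,reverse=True)
def cen(c):
    m=cv2.moments(c); return np.array([m["m10"],m["m01"]])/m["m00"]
def snap(n,name=None):
    s=bot.get_state(); c=cam(n,s); im=bot.read_camera(n)
    if name: cv2.imwrite(f"pics/{name}.png",im[:,:,::-1])
    return c,im
E
python3 - <<'E'
from h import *
np.set_printoptions(precision=4,suppress=True)
for n in("top","scene"):
    c=cam(n); im=cv2.imread(f"pics/{n}0.png")[:,:,::-1].copy()
    print(n,c[2][:,2])
    for nm,lo,hi,z in(("orange",(8,150,120),(20,255,255),.165),("dark",(0,0,0),(180,255,70),.028),("green",(50,120,60),(75,255,255),.05),("blue",(105,120,50),(125,255,255),.07),("yellow",(22,150,120),(32,255,255),.07),("red",(172,150,100),(180,255,255),.07),("white",(0,0,190),(180,40,255),.028)):
        for b in blobs(im,lo,hi,6)[:12]:
            if cv2.contourArea(b)<(6 if nm in("red","yellow") else 40) or cv2.contourArea(b)>8000:continue
            P=cast(c,cen(b),z)[0]
            if P[0]<.9 and abs(P[1])<.7:print(nm,cv2.contourArea(b),cen(b).round(1),P)
E
```

```text
top [ 0.2078 -0.0156 -0.978 ]
orange 46.5 [389.4 477.4] [ 0.052  -0.1221  0.165 ]
dark 6509.0 [467.6 388.9] [ 0.1984 -0.3564  0.028 ]
dark 1182.5 [458.3 450.7] [ 0.0586 -0.3123  0.028 ]
dark 817.5 [ 88.5 179.4] [0.8252 0.5931 0.028 ]
dark 387.5 [380.2 440.7] [ 0.0965 -0.1264  0.028 ]
dark 359.5 [ 42.7 388.1] [0.2867 0.6968 0.028 ]
dark 353.0 [453. 152.] [ 0.8223 -0.4102  0.028 ]
dark 333.0 [ 54.7 388.1] [0.2841 0.6668 0.028 ]
dark 312.5 [228.6 268.2] [0.5494 0.2223 0.028 ]
green 101.5 [398.2 210.5] [ 0.6627 -0.2348  0.05  ]
blue 2446.5 [455.4 284.9] [ 0.4537 -0.3505  0.07  ]
yellow 521.5 [397.1 212.4] [ 0.6528 -0.2272  0.07  ]
yellow 19.5 [460.  278.3] [ 0.4694 -0.3645  0.07  ]
white 696.0 [458. 269.] [ 0.4979 -0.3765  0.028 ]
white 523.0 [386.3 314.5] [ 0.3965 -0.176   0.028 ]
white 167.5 [290.5 184.7] [0.7647 0.044  0.028 ]
white 131.0 [340.8 210.7] [ 0.6804 -0.0855  0.028 ]
white 128.5 [320.9 229.3] [ 0.6338 -0.0277  0.028 ]
white 94.0 [197.6 221.9] [0.681  0.2996 0.028 ]
white 84.5 [461.4 316.4] [ 0.376  -0.3671  0.028 ]
scene [-0.2998  0.4384 -0.8473]
dark 2556.5 [384.1 186.2] [0.5687 0.2503 0.028 ]
dark 1639.5 [565.5 149.4] [0.8557 0.5864 0.028 ]
dark 817.0 [187.3 412.8] [ 0.548  -0.3717  0.028 ]
dark 764.5 [429.1 273.9] [0.7574 0.1135 0.028 ]
dark 663.5 [438.4 249.2] [0.7448 0.1755 0.028 ]
dark 620.0 [390.8  37.6] [0.3219 0.6901 0.028 ]
dark 600.5 [385.9  43.8] [0.3244 0.6606 0.028 ]
green 215.5 [286.5 378.1] [ 0.6567 -0.2282  0.05  ]
blue 5066.5 [153.1 373.4] [ 0.4685 -0.3592  0.07  ]
blue 69.5 [14.1 73.4] [-0.3291 -0.0066  0.07  ]
blue 59.0 [434.  262.2] [0.7576 0.1172 0.07  ]
yellow 1262.5 [287.  381.8] [ 0.6659 -0.2379  0.07  ]
yellow 49.5 [150.8 372.1] [ 0.4637 -0.3599  0.07  ]
white 244.5 [342.9 328.9] [ 0.682  -0.0849  0.028 ]
white 219.0 [339.4 293.4] [ 0.635  -0.0264  0.028 ]
```

```bash
python3 - <<'E'
from h import *
np.set_printoptions(precision=4,suppress=True)
for n in("top","scene"):
    c=cam(n); im=cv2.imread(f"pics/{n}0.png")[:,:,::-1].copy()
    hsv=cv2.cvtColor(im,cv2.COLOR_RGB2HSV)
    pts={"top":[(175,260),(351,240),(311,257),(440,300)],"scene":[(375,130),(280,248),(263,290),(100,345)]}[n]
    print([hsv[v,u] for u,v in pts])
    for b in blobs(im,(5,180,150),(17,255,255),200)[:3]:
        (x,y),r=cv2.minEnclosingCircle(b);print("cap",cv2.contourArea(b),x,y,r,cast(c,(x,y),.155))
    k={"top":[(351,240),(311,257),(355,277),(318,291)],"scene":[(280,248),(319,266),(262,291),(303,317)]}[n]
    print("br",cast(c,k,.02))
E
```

```text
[array([ 17, 187, 251], dtype=uint8), array([ 15, 137,  56], dtype=uint8), array([ 15, 148,  57], dtype=uint8), array([108, 149, 156], dtype=uint8)]
cap 1703.0 191.15151977539062 259.8484802246094 24.39365577697754 [[0.5563 0.2875 0.155 ]]
br [[ 0.5997 -0.1057  0.02  ]
 [ 0.5626  0.0045  0.02  ]
 [ 0.5001 -0.1064  0.02  ]
 [ 0.4715 -0.0064  0.02  ]]
[array([ 17, 197, 203], dtype=uint8), array([ 13, 103,  57], dtype=uint8), array([14, 94, 57], dtype=uint8), array([ 71,  25, 112], dtype=uint8)]
cap 451.0 390.8255920410156 128.8488311767578 21.38813591003418 [[0.5418 0.2937 0.155 ]]
br [[ 0.4743 -0.0069  0.02  ]
 [ 0.5647  0.0047  0.02  ]
 [ 0.5052 -0.1071  0.02  ]
 [ 0.604  -0.1057  0.02  ]]
```

Emit:
play_rows:
  plan:
    - {"dp": [35,15,8]}
    - {"dp": [35,15,8]}
    - {"dp": [35,15,8]}
    - {"dp": [35,15,8]}
    - {"dp": [35,15,8]}
    - {"dp": [35,15,8]}
    - {"dp": [30,25,8]}
    - {"dp": [30,25,8]}
    - {"dp": [30,25,8]}
    - {"dp": [25,30,8]}
    - {"dp": [20,35,8]}
    - {"dp": [20,35,8]}
    - {"dp": [20,35,4]}
    - {"dp": [10,35,0]}
    - {"dp": [0,38,0]}
    - {"dp": [0,38,0]}
    - {"dp": [0,38,0]}
    - {"dp": [0,38,0]}

```text
invalid input
```

Emit:
play_rows:
  plan:
    - {"dp": [35,15,8],"angular": [0,0,0]}
    - {"dp": [35,15,8],"angular": [0,0,0]}
    - {"dp": [35,15,8],"angular": [0,0,0]}
    - {"dp": [35,15,8],"angular": [0,0,0]}
    - {"dp": [35,15,8],"angular": [0,0,0]}
    - {"dp": [35,15,8],"angular": [0,0,0]}
    - {"dp": [30,25,8],"angular": [0,0,0]}
    - {"dp": [30,25,8],"angular": [0,0,0]}
    - {"dp": [30,25,8],"angular": [0,0,0]}
    - {"dp": [25,30,8],"angular": [0,0,0]}
    - {"dp": [20,35,8],"angular": [0,0,0]}
    - {"dp": [20,35,8],"angular": [0,0,0]}
    - {"dp": [20,35,4],"angular": [0,0,0]}
    - {"dp": [10,35,0],"angular": [0,0,0]}
    - {"dp": [0,38,0],"angular": [0,0,0]}
    - {"dp": [0,38,0],"angular": [0,0,0]}
    - {"dp": [0,38,0],"angular": [0,0,0]}
    - {"dp": [0,38,0],"angular": [0,0,0]}

```text
clock: 1.6
tool_pos: [0.5431, -0.1183, 0.348]
eef_rot: [-3.119, -0.376, 0.001]
contact_force: [1.2, 0.5, 0.1]
gripper_width: 0.0856
gripper_force: 0.0
```

Emit:
play_rows:
  plan:
    - {"dp": [1,37,0],"angular": [0,0,0]}
    - {"dp": [1,37,0],"angular": [0,0,0]}
    - {"dp": [1,37,0],"angular": [0,0,0]}
    - {"dp": [1,37,0],"angular": [0,0,0]}
    - {"dp": [1,37,0],"angular": [0,0,0]}
    - {"dp": [1,37,0],"angular": [0,0,0]}
    - {"dp": [1,37,0],"angular": [0,0,0]}
    - {"dp": [1,37,0],"angular": [0,0,0]}
    - {"dp": [1,37,0],"angular": [0,0,0]}
    - {"dp": [1,37,0],"angular": [0,0,0]}
    - {"dp": [0,25,0],"angular": [0,0,0]}
    - {"dp": [0,0,0],"angular": [0,0,0]}
    - {"dp": [0,0,0],"angular": [0,0,0]}

```text
clock: 2.68
tool_pos: [0.5531, 0.2759, 0.3476]
eef_rot: [3.118, 0.379, -0.002]
contact_force: [0.0, -1.2, -0.3]
gripper_width: 0.0853
gripper_force: 0.0
```

```bash
python3 - <<'E'
from h import *
np.set_printoptions(precision=4,suppress=True)
c,im=snap("wrist","w1")
hsv=cv2.cvtColor(im,cv2.COLOR_RGB2HSV)
print(bot.get_state()["tool_pos"])
m=cv2.inRange(hsv,np.array((5,150,90)),np.array((19,255,255)))
for b in blobs(im,(5,160,130),(19,255,255),500)[:4]:
    (x,y),r=cv2.minEnclosingCircle(b);print("cap",cv2.contourArea(b),x,y,r,cast(c,(x,y),.165))
for b in blobs(im,(0,0,190),(180,70,255),40)[:8]:
    print("white",cv2.contourArea(b),cv2.minAreaRect(b),cast(c,cen(b),.165))
print(proj(cam("top"),[[.55,.29,.165]]))
E
```

```text
[0.5532 0.2749 0.3478]
cap 11092.5 304.0 206.5 60.648677825927734 [[0.5609 0.2889 0.165 ]]
white 837.5 ((552.0315551757812, 192.4765167236328), (28.935138702392578, 43.56092071533203), 79.87532806396484) [[0.6282 0.0743 0.165 ]]
white 730.0 ((614.5, 167.0), (26.162948608398438, 36.06244659423828), 45.0) [[0.6607 0.0308 0.165 ]]
white 713.0 ((328.91180419921875, 96.85295104980469), (30.316951751708984, 27.891597747802734), 14.03624439239502) [[0.6567 0.2892 0.165 ]]
white 297.0 ((302.9245300292969, 215.76416015625), (7.4174699783325195, 47.11467361450195), 15.945395469665527) [[0.5525 0.2879 0.165 ]]
white 190.5 ((314.99053955078125, 171.28302001953125), (7.005388259887695, 32.142364501953125), 15.94539737701416) [[0.594  0.2867 0.165 ]]
white 111.0 ((292.3584899902344, 250.2452850341797), (6.593306064605713, 20.604084014892578), 15.945395469665527) [[0.5178 0.29   0.165 ]]
white 73.5 ((469.5, 340.0), (10.0, 13.0), 90.0) [[0.4679 0.0962 0.165 ]]
white 69.5 ((162.0, 340.0), (10.0, 12.0), 90.0) [[0.3944 0.3954 0.165 ]]
[[189.044  261.9106]]
```

View pics/w1.png

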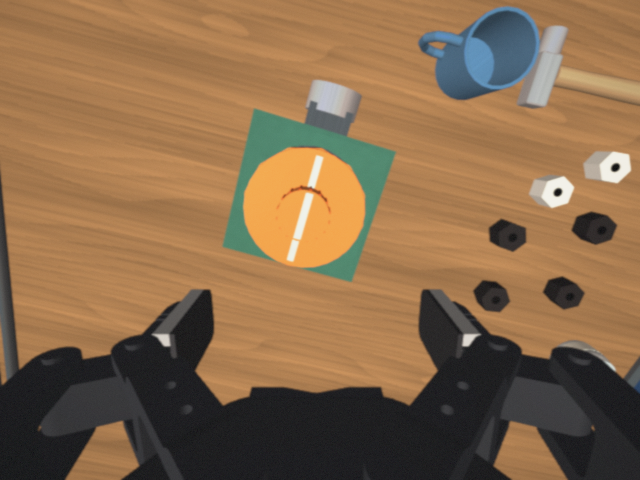

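The cap disc is centred near (304,206), its radius matches 111 mm, and the knob is near (303,213). The hopper-top corners are at (255,108), (394,152), (352,281) and (224,245).

```bash
python3 - <<'E'
from h import *
np.set_printoptions(precision=4,suppress=True)
c,im=cam("wrist"),cv2.imread("pics/w1.png")[:,:,::-1].copy()
q=[]
g=max(blobs(im,(60,60,40),(90,255,200),2000),key=cv2.contourArea)
h=cv2.convexHull(g); ap=cv2.approxPolyDP(h,12,True)[:,0]
P=cast(c,ap,.11);print(ap,P,P.mean(0),np.linalg.norm(np.diff(P,axis=0),axis=1),[np.degrees(np.arctan2(*(d[1::-1]))) for d in np.diff(P,axis=0)])
print("knobtop",cast(c,(302.9,215.8),.192))
for a,z in(((319.5,156.5),.165),((291,260),.165)):print(cast(c,a,z))
s=bot.get_state();print(s["joint_pos"],R.from_rotvec(s["eef_rot"]).as_matrix())
E
```

```text
[[254 110]
 [394 152]
 [350 280]
 [224 246]] [[0.6342 0.3581 0.11  ]
 [0.6285 0.2103 0.11  ]
 [0.4813 0.2171 0.11  ]
 [0.4871 0.3633 0.11  ]] [0.5578 0.2872 0.11  ] [0.148  0.1474 0.1462] [np.float64(-92.22255273541838), np.float64(177.34088926239835), np.float64(87.7245222413923)]
knobtop [[0.5581 0.2871 0.192 ]]
[[0.6075 0.2847 0.165 ]]
[[0.5081 0.288  0.165 ]]
[ 0.3544  0.4022  1.4373 -0.0004  1.3032  1.6845] [[ 0.9711  0.2385 -0.0008]
 [ 0.2385 -0.9711 -0.0007]
 [-0.001   0.0005 -1.    ]]
```

Emit:
play_rows:
  plan:
    - {"dp": [2.5,6,-30],"angular": [0,0,0]}
    - {"dp": [2.5,6,-30],"angular": [0,0,0]}
    - {"dp": [0,0,-30],"angular": [0,0,0]}
    - {"dp": [0,0,-25],"angular": [0,0,0]}
    - {"dp": [0,0,-20],"angular": [0,0,0]}
    - {"dp": [0,0,-12],"angular": [0,0,0]}
    - {"dp": [0,0,-9],"angular": [0,0,0]}
    - {"dp": [0,0,-6],"angular": [0,0,0]}
    - {"dp": [0,0,0],"angular": [0,0,0]}
    - {"dp": [0,0,0],"angular": [0,0,0]}

```text
clock: 3.57
tool_pos: [0.5588, 0.2865, 0.1869]
eef_rot: [-3.119, -0.375, -0.001]
contact_force: [0.6, -0.1, -0.0]
gripper_width: 0.0853
gripper_force: 0.0
```

Emit:
play_rows:
  grip: 38
  force: 100
  plan:
    - {"dp": [0,0,0],"angular": [0,0,0]}
    - {"dp": [0,0,0],"angular": [0,0,0]}
    - {"dp": [0,0,0],"angular": [0,0,0]}
    - {"dp": [0,0,0],"angular": [0,0,0]}
    - {"dp": [0,0,0],"angular": [0,0,0]}
    - {"dp": [0,0,0],"angular": [0,0,0]}
    - {"dp": [0,0,0],"angular": [0,0,0]}
    - {"dp": [0,0,0],"angular": [0,0,0]}

```text
clock: 4.23
tool_pos: [0.5586, 0.2872, 0.1867]
eef_rot: [-3.119, -0.376, -0.001]
contact_force: [-1.2, 4.4, 5.0]
gripper_width: 0.0409
gripper_force: 100.4
```

Emit:
play_rows:
  plan:
    - {"dp": [0,0,-2],"angular": [0,0,0]}
    - {"dp": [0,0,-2],"angular": [0,0,0]}
    - {"dp": [0,0,-2],"angular": [0,0,0]}
    - {"dp": [0,0,-1.5],"angular": [0,0,0]}
    - {"dp": [0,0,0],"angular": [0,0,0]}
    - {"dp": [0,0,0],"angular": [0,0,0]}

```text
clock: 4.73
tool_pos: [0.5587, 0.2872, 0.1795]
eef_rot: [-3.119, -0.376, -0.002]
contact_force: [-1.7, 3.6, 7.8]
gripper_width: 0.041
gripper_force: 101.0
```

Emit:
play_rows:
  plan:
    - {"dp": [0,0,0],"angular": [0,0,6]}
    - {"dp": [0,0,0],"angular": [0,0,6]}
    - {"dp": [0,0,0],"angular": [0,0,6]}
    - {"dp": [0,0,0],"angular": [0,0,6]}
    - {"dp": [0,0,0],"angular": [0,0,6]}
    - {"dp": [0,0,0],"angular": [0,0,6]}
    - {"dp": [0,0,0],"angular": [0,0,6]}
    - {"dp": [0,0,0],"angular": [0,0,6]}
    - {"dp": [0,0,0],"angular": [0,0,6]}
    - {"dp": [0,0,0],"angular": [0,0,6]}
    - {"dp": [0,0,0],"angular": [0,0,6]}
    - {"dp": [0,0,0],"angular": [0,0,6]}
    - {"dp": [0,0,0],"angular": [0,0,6]}
    - {"dp": [0,0,0],"angular": [0,0,0]}
    - {"dp": [0,0,0],"angular": [0,0,0]}

```text
clock: 5.98
tool_pos: [0.5597, 0.2876, 0.18]
eef_rot: [2.186, 2.255, 0.007]
contact_force: [2.9, 5.8, 7.9]
gripper_width: 0.0409
gripper_force: 101.2
```

Emit:
play_rows:
  plan:
    - {"dp": [0,0,3],"angular": [0,0,0]}
    - {"dp": [0,0,3],"angular": [0,0,0]}
    - {"dp": [0,0,4],"angular": [0,0,0]}
    - {"dp": [0,0,5],"angular": [0,0,0]}
    - {"dp": [0,0,5],"angular": [0,0,0]}
    - {"dp": [0,0,0],"angular": [0,0,0]}

```text
clock: 6.48
tool_pos: [0.5584, 0.2867, 0.1994]
eef_rot: [2.187, 2.255, -0.0]
contact_force: [0.2, 0.6, -2.0]
gripper_width: 0.0411
gripper_force: 101.0
```

Emit:
play_rows:
  plan:
    - {"dp": [0,0,10],"angular": [0,0,0]}
    - {"dp": [0,0,20],"angular": [0,0,0]}
    - {"dp": [0,0,30],"angular": [0,0,0]}
    - {"dp": [0,20,0],"angular": [0,0,0]}
    - {"dp": [-2,30,0],"angular": [0,0,0]}
    - {"dp": [-2,30,0],"angular": [0,0,0]}
    - {"dp": [-2,30,0],"angular": [0,0,0]}
    - {"dp": [-2,30,0],"angular": [0,0,0]}
    - {"dp": [0,25,0],"angular": [0,0,0]}
    - {"dp": [0,13,0],"angular": [0,0,0]}
    - {"dp": [0,0,0],"angular": [0,0,0]}
    - {"dp": [0,0,0],"angular": [0,0,0]}

```text
clock: 7.48
tool_pos: [0.5502, 0.4647, 0.2585]
eef_rot: [2.186, 2.256, -0.002]
contact_force: [-0.5, 0.5, -2.1]
gripper_width: 0.0405
gripper_force: 101.3
```

```bash
python3 - <<'E'
from h import *
np.set_printoptions(precision=4,suppress=True)
s=bot.get_state();print(s["joint_pos"],s["tool_pos"])
c,im=snap("wrist","w2")
c2,im2=snap("scene","s2")
E
```

```text
[ 0.6099  0.6253  1.2805 -0.0004  1.2368  0.5788] [0.5502 0.4647 0.2585]
```

View pics/w2.png

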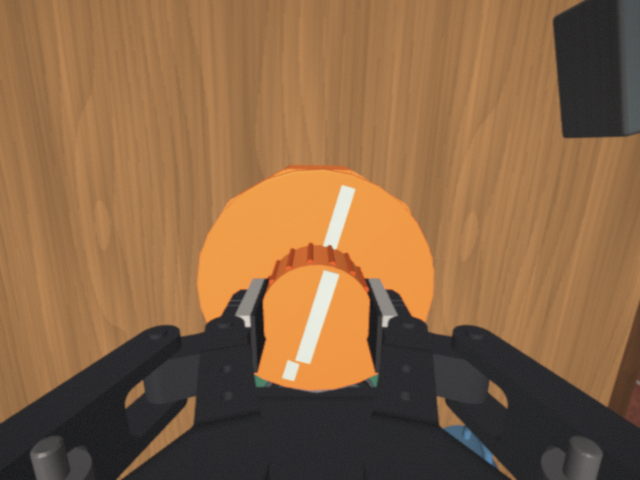

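The cap is held centred, and its line is still about 16° from image vertical, the same as before the turn, so it did not slip. I'll set it down now.

Emit:
play_rows:
  plan:
    - {"dp": [0,0,-35],"angular": [0,0,0]}
    - {"dp": [0,0,-35],"angular": [0,0,0]}
    - {"dp": [0,0,-35],"angular": [0,0,0]}
    - {"dp": [0,0,-35],"angular": [0,0,0]}
    - {"dp": [0,0,-25],"angular": [0,0,0]}
    - {"dp": [0,0,-15],"angular": [0,0,0]}
    - {"dp": [0,0,-8],"angular": [0,0,0]}
    - {"dp": [0,0,-5],"angular": [0,0,0]}
    - {"dp": [0,0,-2],"angular": [0,0,0]}
    - {"dp": [0,0,-1],"angular": [0,0,0]}
    - {"dp": [0,0,0],"angular": [0,0,0]}

```text
clock: 8.5
tool_pos: [0.551, 0.4649, 0.0644]
eef_rot: [2.187, 2.254, 0.003]
contact_force: [0.1, -0.8, -1.2]
gripper_width: 0.0413
gripper_force: 101.3
```

Emit:
play_rows:
  plan:
    - {"dp": [0,0,-1],"angular": [0,0,0]}
    - {"dp": [0,0,-0.5],"angular": [0,0,0]}
    - {"dp": [0,0,0],"angular": [0,0,0]}
    - {"dp": [0,0,0],"angular": [0,0,0]}

```text
clock: 8.83
tool_pos: [0.5509, 0.4651, 0.0641]
eef_rot: [2.187, 2.254, 0.004]
contact_force: [-4.7, -5.9, 12.8]
gripper_width: 0.0411
gripper_force: 103.3
```

Emit:
play_rows:
  grip: 85
  plan:
    - {"dp": [0,0,1],"angular": [0,0,0]}
    - {"dp": [0,0,0],"angular": [0,0,0]}
    - {"dp": [0,0,0],"angular": [0,0,0]}
    - {"dp": [0,0,0],"angular": [0,0,0]}
    - {"dp": [0,0,0],"angular": [0,0,0]}
    - {"dp": [0,0,10],"angular": [0,0,0]}
    - {"dp": [0,0,20],"angular": [0,0,0]}
    - {"dp": [0,0,35],"angular": [0,0,0]}
    - {"dp": [0,0,40],"angular": [0,0,0]}
    - {"dp": [0,0,40],"angular": [0,0,0]}
    - {"dp": [0,0,40],"angular": [0,0,0]}
    - {"dp": [0,-30,20],"angular": [0,0,0]}
    - {"dp": [0,-40,0],"angular": [0,0,0]}
    - {"dp": [0,-40,0],"angular": [0,0,0]}
    - {"dp": [0,-40,0],"angular": [0,0,0]}
    - {"dp": [0,-40,0],"angular": [0,0,0]}
    - {"dp": [0,-40,0],"angular": [0,0,0]}
    - {"dp": [0,-40,0],"angular": [0,0,0]}

```text
clock: 10.33
tool_pos: [0.55, 0.1931, 0.2682]
eef_rot: [2.187, 2.255, 0.001]
contact_force: [1.4, 0.1, 0.5]
gripper_width: 0.0852
gripper_force: 0.0
```

Emit:
play_rows:
  plan:
    - {"dp": [0,-40,0],"angular": [0,0,0]}
    - {"dp": [0,-40,0],"angular": [0,0,0]}
    - {"dp": [0,-40,0],"angular": [0,0,0]}
    - {"dp": [0,-40,0],"angular": [0,0,0]}
    - {"dp": [0,-40,0],"angular": [0,0,0]}
    - {"dp": [0,-40,0],"angular": [0,0,0]}
    - {"dp": [0,-40,0],"angular": [0,0,0]}
    - {"dp": [-5,-25,0],"angular": [0,0,0]}
    - {"dp": [-5,-10,0],"angular": [0,0,0]}
    - {"dp": [0,0,0],"angular": [0,0,0]}
    - {"dp": [0,0,0],"angular": [0,0,0]}

```text
clock: 11.25
tool_pos: [0.5403, -0.1198, 0.2678]
eef_rot: [2.188, 2.254, 0.001]
contact_force: [-0.3, 0.5, -0.9]
gripper_width: 0.085
gripper_force: 0.0
```

```bash
python3 - <<'E'
from h import *
np.set_printoptions(precision=4,suppress=True)
c,im=snap("wrist","w3")
hsv=cv2.cvtColor(im,cv2.COLOR_RGB2HSV)
print(bot.get_state()["tool_pos"])
for b in blobs(im,(0,0,0),(180,255,75),300)[:9]:
    if cv2.contourArea(b)<6000: print(cv2.contourArea(b),cen(b),cast(c,cen(b),.02))
E
```

```text
[ 0.5405 -0.1192  0.2677]
1187.0 [252.9875  93.0958] [[ 0.4723 -0.0052  0.02  ]]
1157.5 [343.242   83.0042] [[0.5633 0.0068 0.02  ]]
934.0 [372.4684 194.2241] [[ 0.6008 -0.1043  0.02  ]]
893.5 [281.6902 191.5773] [[ 0.5017 -0.1043  0.02  ]]
```

View pics/w3.png

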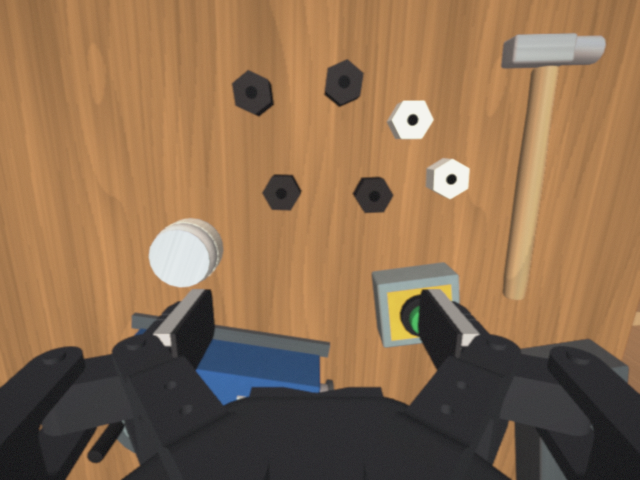

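Four black briquettes have their top holes at (251,92), (344,82), (281,193) and (374,196). The two white ones at (412,119) and (450,179) are left alone.

```bash
cat > hx.py <<'E'
from h import *
from scipy.optimize import minimize_scalar
np.set_printoptions(precision=4,suppress=True)
def hexes(c,im,z=.028):
    """top-face centre and flat direction (deg, mod 60) of each dark hexagon"""
    g=cv2.cvtColor(im,cv2.COLOR_RGB2GRAY); out=[]
    for b in blobs(im,(0,0,0),(180,255,75),300):
        if cv2.contourArea(b)>6000: continue
        m=np.zeros_like(g); cv2.drawContours(m,[b],-1,255,-1)
        t,_=cv2.threshold(g[m>0].reshape(-1,1),0,255,cv2.THRESH_OTSU)
        top=((g>t)&(m>0)).astype(np.uint8)
        cs,_=cv2.findContours(top,cv2.RETR_EXTERNAL,cv2.CHAIN_APPROX_NONE)
        k=cv2.convexHull(max(cs,key=cv2.contourArea))[:,0]
        P=cast(c,k,z)[:,:2]; best=[]
        for a in range(60):
            n=np.radians(a+np.array([0,60,120])); pr=P@np.array([np.cos(n),np.sin(n)])
            best.append(np.sum(np.ptp(pr,axis=0)))
        a=int(np.argmin(best)); n=np.radians(a+np.array([0,60,120])); pr=P@np.array([np.cos(n),np.sin(n)])
        cen2=np.linalg.lstsq(np.array([np.cos(n),np.sin(n)]).T,(pr.max(0)+pr.min(0))/2,rcond=None)[0]
        out.append((cen2,a,np.ptp(pr,axis=0),cen(b)))
    return out
E
python3 - <<'E'
from hx import *
im=cv2.imread("pics/w3.png")[:,:,::-1].copy(); c=cam("wrist")
for o in hexes(c,im): print(*o)
print(cast(c,[(251,92),(344,82),(281,193),(374,196)],.028))
s=bot.get_state();print(s["joint_pos"])
E
```

```text
[ 0.4727 -0.0054] 7 [0.0349 0.034  0.036 ] [252.9875  93.0958]
[0.5627 0.0059] 54 [0.0373 0.0359 0.0336] [343.242   83.0042]
[ 0.5995 -0.1028] 33 [0.0345 0.0358 0.0382] [372.4684 194.2241]
[ 0.5026 -0.1028] 31 [0.0365 0.0354 0.0334] [281.6902 191.5773]
[[ 0.4718 -0.0048  0.028 ]
 [ 0.5635  0.0071  0.028 ]
 [ 0.5019 -0.1041  0.028 ]
 [ 0.6013 -0.1044  0.028 ]]
[-0.3365  0.369   1.7113  0.0003  1.0609 -0.3673]
```

Emit:
play_rows:
  grip: 62
  force: 50
  plan:
    - {"dp": [12,3,-10],"angular": [0,0,-6]}
    - {"dp": [12,3,-30],"angular": [0,0,-6]}
    - {"dp": [12,3,-30],"angular": [0,0,-6]}
    - {"dp": [12,3,-30],"angular": [0,0,-6]}
    - {"dp": [12,3,-30],"angular": [0,0,-5]}
    - {"dp": [0,1,-35],"angular": [0,0,0]}
    - {"dp": [0,0,-30],"angular": [0,0,0]}
    - {"dp": [0,0,-25],"angular": [0,0,0]}
    - {"dp": [0,0,-15],"angular": [0,0,0]}
    - {"dp": [0,0,-7],"angular": [0,0,0]}
    - {"dp": [0,0,0],"angular": [0,0,0]}

```text
clock: 12.22
tool_pos: [0.6002, -0.1025, 0.0241]
eef_rot: [-2.68, -1.637, 0.002]
contact_force: [-0.2, 0.4, 0.0]
gripper_width: 0.0622
gripper_force: 0.0
```

Emit:
play_rows:
  grip: 30
  plan:
    - {"dp": [0,0,0],"angular": [0,0,0]}
    - {"dp": [0,0,0],"angular": [0,0,0]}
    - {"dp": [0,0,0],"angular": [0,0,0]}
    - {"dp": [0,0,0],"angular": [0,0,0]}
    - {"dp": [0,0,0],"angular": [0,0,0]}
    - {"dp": [0,0,10],"angular": [0,0,0]}
    - {"dp": [0,0,30],"angular": [0,0,0]}
    - {"dp": [0,0,40],"angular": [0,0,0]}

```text
clock: 12.88
tool_pos: [0.5993, -0.1039, 0.1049]
eef_rot: [-2.68, -1.634, 0.005]
contact_force: [1.1, -0.3, -0.9]
gripper_width: 0.0351
gripper_force: 50.3
```

Emit:
play_rows:
  plan:
    - {"dp": [-2,10,35],"angular": [0,0,0]}
    - {"dp": [-4,20,35],"angular": [0,0,0]}
    - {"dp": [-4,33,23],"angular": [0,0,0]}
    - {"dp": [-4,39,0],"angular": [0,0,0]}
    - {"dp": [-4,39,0],"angular": [0,0,0]}
    - {"dp": [-4,39,0],"angular": [0,0,0]}
    - {"dp": [-4,39,0],"angular": [0,0,0]}
    - {"dp": [-4,39,0],"angular": [0,0,0]}
    - {"dp": [-4,39,0],"angular": [0,0,0]}
    - {"dp": [-4,39,0],"angular": [0,0,0]}
    - {"dp": [-3,30,0],"angular": [0,0,0]}
    - {"dp": [0,17,0],"angular": [0,0,0]}
    - {"dp": [0,7,-10],"angular": [0,0,0]}
    - {"dp": [0,0,-15],"angular": [0,0,0]}
    - {"dp": [0,0,0],"angular": [0,0,0]}
    - {"dp": [0,0,0],"angular": [0,0,0]}

```text
clock: 14.22
tool_pos: [0.5592, 0.2849, 0.1729]
eef_rot: [-2.683, -1.634, 0.003]
contact_force: [0.1, 0.0, -0.6]
gripper_width: 0.0352
gripper_force: 50.3
```

```bash
python3 - <<'E'
from h import *
c,im=snap("scene","s4")
cv2.imwrite("pics/s4c.png",cv2.resize(im[20:320,250:650,::-1],None,fx=2,fy=2))
E
```

```text
(no output)
```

View pics/s4c.png

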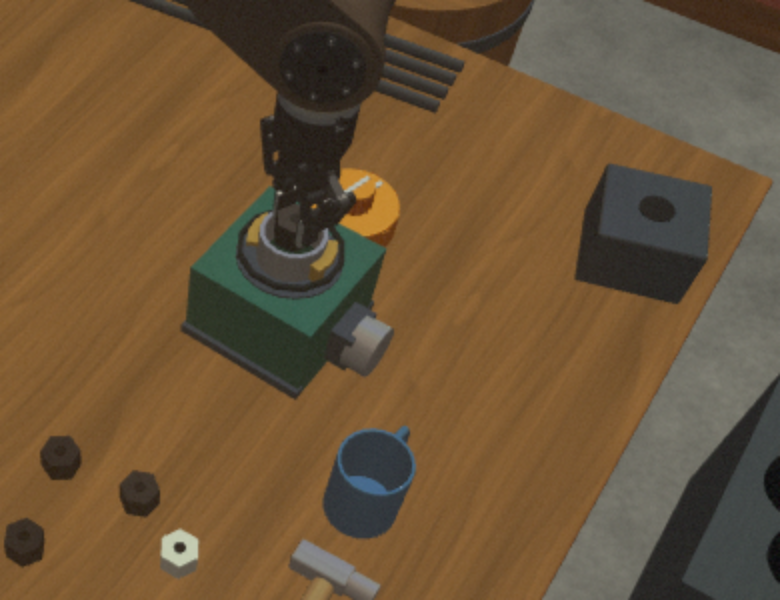

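The briquette is centred over the neck at crop (290,235), and the other three have not moved. I'll release and go for the next.

Emit:
play_rows:
  grip: 62
  plan:
    - {"dp": [0,0,0],"angular": [0,0,0]}
    - {"dp": [0,0,0],"angular": [0,0,0]}
    - {"dp": [0,0,0],"angular": [0,0,0]}
    - {"dp": [0,0,10],"angular": [0,0,0]}
    - {"dp": [0,-10,25],"angular": [0,0,0]}
    - {"dp": [1,-35,0],"angular": [0,0,6]}
    - {"dp": [1,-39,0],"angular": [0,0,6]}
    - {"dp": [1,-39,0],"angular": [0,0,5]}
    - {"dp": [1,-39,0],"angular": [0,0,4]}
    - {"dp": [0,-39,-10],"angular": [0,0,0]}
    - {"dp": [0,-35,-20],"angular": [0,0,0]}
    - {"dp": [0,-25,-25],"angular": [0,0,0]}
    - {"dp": [0,-15,-25],"angular": [0,0,0]}
    - {"dp": [0,-3,-25],"angular": [0,0,0]}
    - {"dp": [0,0,0],"angular": [0,0,0]}

```text
clock: 15.52
tool_pos: [0.5621, 0.0056, 0.1004]
eef_rot: [-2.339, -2.092, 0.005]
contact_force: [-0.9, -0.1, -0.1]
gripper_width: 0.062
gripper_force: 0.0
```

```bash
cat > chk.py <<'E'
from h import *
np.set_printoptions(precision=4,suppress=True)
c,im=snap("scene")
for b in blobs(im,(5,40,0),(25,255,72),60):
    P=cast(c,cen(b),.02)[0]
    if .3<P[0]<.75 and -.3<P[1]<.15 and cv2.contourArea(b)<900: print(cv2.contourArea(b),cen(b),P)
print(bot.get_state()["tool_pos"])
E
python3 chk.py
```

```text
529.5 [286.7472 380.7142] [ 0.6533 -0.2244  0.02  ]
331.5 [261.82   290.8034] [ 0.5047 -0.107   0.02  ]
319.5 [319.4575 266.6521] [0.5663 0.004  0.02  ]
310.5 [279.9919 248.6774] [ 0.4753 -0.0082  0.02  ]
202.5 [286.8881 403.6099] [ 0.6781 -0.2575  0.02  ]
[0.5629 0.0064 0.1025]
```

Emit:
play_rows:
  plan:
    - {"dp": [0,0,-30],"angular": [0,0,0]}
    - {"dp": [0,0,-25],"angular": [0,0,0]}
    - {"dp": [0,0,-14],"angular": [0,0,0]}
    - {"dp": [0,0,-8],"angular": [0,0,0]}
    - {"dp": [0,0,0],"angular": [0,0,0]}

```text
clock: 15.98
tool_pos: [0.5638, 0.0075, 0.0265]
eef_rot: [-2.338, -2.098, 0.0]
contact_force: [-0.4, -1.0, -0.0]
gripper_width: 0.0621
gripper_force: 0.0
```

Emit:
play_rows:
  grip: 30
  plan:
    - {"dp": [0,0,0],"angular": [0,0,0]}
    - {"dp": [0,0,0],"angular": [0,0,0]}
    - {"dp": [0,0,0],"angular": [0,0,0]}
    - {"dp": [0,0,0],"angular": [0,0,0]}
    - {"dp": [0,0,0],"angular": [0,0,0]}
    - {"dp": [0,0,15],"angular": [0,0,0]}
    - {"dp": [0,0,35],"angular": [0,0,0]}
    - {"dp": [0,5,39],"angular": [0,0,0]}
    - {"dp": [0,15,37],"angular": [0,0,0]}
    - {"dp": [0,25,30],"angular": [0,0,0]}
    - {"dp": [-1,37,15],"angular": [0,0,0]}
    - {"dp": [-1,39,0],"angular": [0,0,0]}
    - {"dp": [-1,39,0],"angular": [0,0,0]}
    - {"dp": [-1,39,0],"angular": [0,0,0]}
    - {"dp": [0,39,0],"angular": [0,0,0]}
    - {"dp": [0,27,0],"angular": [0,0,0]}
    - {"dp": [0,12,0],"angular": [0,0,0]}
    - {"dp": [0,3,-10],"angular": [0,0,0]}
    - {"dp": [0,0,-14],"angular": [0,0,0]}
    - {"dp": [0,0,0],"angular": [0,0,0]}

```text
clock: 17.65
tool_pos: [0.5585, 0.2856, 0.1711]
eef_rot: [-2.339, -2.096, 0.005]
contact_force: [-0.1, -0.3, -0.0]
gripper_width: 0.0348
gripper_force: 50.0
```

Emit:
play_rows:
  grip: 62
  plan:
    - {"dp": [0,0,0],"angular": [0,0,0]}
    - {"dp": [0,0,0],"angular": [0,0,0]}
    - {"dp": [0,0,0],"angular": [0,0,0]}
    - {"dp": [0,0,10],"angular": [0,0,0]}
    - {"dp": [0,-10,25],"angular": [0,0,0]}
    - {"dp": [-9,-33,0],"angular": [0,0,6]}
    - {"dp": [-11,-37,0],"angular": [0,0,4]}
    - {"dp": [-11,-37,0],"angular": [0,0,3]}
    - {"dp": [-11,-37,0],"angular": [0,0,0]}
    - {"dp": [-11,-37,-10],"angular": [0,0,0]}
    - {"dp": [-11,-35,-15],"angular": [0,0,0]}
    - {"dp": [-9,-28,-20],"angular": [0,0,0]}
    - {"dp": [-8,-22,-20],"angular": [0,0,0]}
    - {"dp": [-5,-15,-25],"angular": [0,0,0]}
    - {"dp": [0,0,-15],"angular": [0,0,0]}
    - {"dp": [0,0,0],"angular": [0,0,0]}

```text
clock: 18.98
tool_pos: [0.4727, -0.0051, 0.1021]
eef_rot: [-2.088, -2.344, 0.002]
contact_force: [0.1, 0.3, -0.2]
gripper_width: 0.0624
gripper_force: 0.0
```

```bash
python3 chk.py
```

```text
530.0 [286.7811 380.7355] [ 0.6533 -0.2244  0.02  ]
331.0 [261.8313 290.8072] [ 0.5047 -0.107   0.02  ]
310.0 [279.9796 248.6634] [ 0.4752 -0.0082  0.02  ]
236.5 [285.3784 403.8203] [ 0.6762 -0.2593  0.02  ]
[ 0.4735 -0.0046  0.1033]
```

Emit:
play_rows:
  plan:
    - {"dp": [0,0,-30],"angular": [0,0,0]}
    - {"dp": [-1,0,-25],"angular": [0,0,0]}
    - {"dp": [0,0,-14],"angular": [0,0,0]}
    - {"dp": [0,0,-9],"angular": [0,0,0]}
    - {"dp": [0,0,0],"angular": [0,0,0]}

```text
clock: 19.45
tool_pos: [0.4728, -0.0038, 0.0252]
eef_rot: [-2.086, -2.349, 0.0]
contact_force: [-0.5, -1.4, 0.6]
gripper_width: 0.062
gripper_force: 0.0
```

Emit:
play_rows:
  grip: 30
  plan:
    - {"dp": [0,0,0],"angular": [0,0,0]}
    - {"dp": [0,0,0],"angular": [0,0,0]}
    - {"dp": [0,0,0],"angular": [0,0,0]}
    - {"dp": [0,0,0],"angular": [0,0,0]}
    - {"dp": [0,0,0],"angular": [0,0,0]}
    - {"dp": [0,0,15],"angular": [0,0,0]}
    - {"dp": [0,0,35],"angular": [0,0,0]}
    - {"dp": [3,5,39],"angular": [0,0,0]}
    - {"dp": [8,15,37],"angular": [0,0,0]}
    - {"dp": [10,25,30],"angular": [0,0,0]}
    - {"dp": [11,36,15],"angular": [0,0,0]}
    - {"dp": [11,38,0],"angular": [0,0,0]}
    - {"dp": [11,38,0],"angular": [0,0,0]}
    - {"dp": [11,38,0],"angular": [0,0,0]}
    - {"dp": [10,38,0],"angular": [0,0,0]}
    - {"dp": [8,30,0],"angular": [0,0,0]}
    - {"dp": [3,20,0],"angular": [0,0,0]}
    - {"dp": [0,9,-10],"angular": [0,0,0]}
    - {"dp": [0,0,-14],"angular": [0,0,0]}
    - {"dp": [0,0,0],"angular": [0,0,0]}

```text
clock: 21.12
tool_pos: [0.5571, 0.2876, 0.1703]
eef_rot: [-2.085, -2.348, 0.005]
contact_force: [0.5, -0.3, -0.8]
gripper_width: 0.0346
gripper_force: 50.2
```

Emit:
play_rows:
  grip: 62
  plan:
    - {"dp": [0,0,0],"angular": [0,0,0]}
    - {"dp": [0,0,0],"angular": [0,0,0]}
    - {"dp": [0,0,0],"angular": [0,0,0]}
    - {"dp": [0,0,10],"angular": [0,0,0]}
    - {"dp": [0,-10,25],"angular": [0,0,0]}
    - {"dp": [-5,-35,0],"angular": [0,0,6]}
    - {"dp": [-5,-39,0],"angular": [0,0,6]}
    - {"dp": [-5,-39,0],"angular": [0,0,6]}
    - {"dp": [-5,-39,0],"angular": [0,0,6]}
    - {"dp": [-5,-39,0],"angular": [0,0,0]}
    - {"dp": [-6,-39,0],"angular": [0,0,0]}
    - {"dp": [-6,-38,-10],"angular": [0,0,0]}
    - {"dp": [-6,-36,-15],"angular": [0,0,0]}
    - {"dp": [-6,-31,-20],"angular": [0,0,0]}
    - {"dp": [-4,-26,-20],"angular": [0,0,0]}
    - {"dp": [-2,-20,-25],"angular": [0,0,0]}
    - {"dp": [0,0,-13],"angular": [0,0,0]}
    - {"dp": [0,0,0],"angular": [0,0,0]}

```text
clock: 22.62
tool_pos: [0.5026, -0.1043, 0.103]
eef_rot: [-1.556, -2.726, 0.001]
contact_force: [-0.6, 0.5, 0.6]
gripper_width: 0.0618
gripper_force: 0.0
```

```bash
python3 chk.py
```

```text
529.5 [286.7661 380.7199] [ 0.6533 -0.2244  0.02  ]
335.0 [261.8065 290.7408] [ 0.5046 -0.1069  0.02  ]
201.0 [286.3524 403.7114] [ 0.6775 -0.2582  0.02  ]
[ 0.5032 -0.1037  0.1044]
```

Emit:
play_rows:
  plan:
    - {"dp": [0,0,-30],"angular": [0,0,0]}
    - {"dp": [-1,0,-25],"angular": [0,0,0]}
    - {"dp": [0,0,-14],"angular": [0,0,0]}
    - {"dp": [0,0,-9],"angular": [0,0,0]}
    - {"dp": [0,0,0],"angular": [0,0,0]}

```text
clock: 23.08
tool_pos: [0.5027, -0.1027, 0.0262]
eef_rot: [-1.552, -2.731, -0.0]
contact_force: [-0.2, 0.4, 0.6]
gripper_width: 0.0621
gripper_force: 0.0
```

Emit:
play_rows:
  grip: 30
  plan:
    - {"dp": [0,0,0],"angular": [0,0,0]}
    - {"dp": [0,0,0],"angular": [0,0,0]}
    - {"dp": [0,0,0],"angular": [0,0,0]}
    - {"dp": [0,0,0],"angular": [0,0,0]}
    - {"dp": [0,0,0],"angular": [0,0,0]}
    - {"dp": [0,0,15],"angular": [0,0,0]}
    - {"dp": [0,0,35],"angular": [0,0,0]}
    - {"dp": [2,10,39],"angular": [0,0,0]}
    - {"dp": [4,20,35],"angular": [0,0,0]}
    - {"dp": [5,30,27],"angular": [0,0,0]}
    - {"dp": [5,38,20],"angular": [0,0,0]}
    - {"dp": [5,40,0],"angular": [0,0,0]}
    - {"dp": [5,40,0],"angular": [0,0,0]}
    - {"dp": [5,40,0],"angular": [0,0,0]}
    - {"dp": [5,40,0],"angular": [0,0,0]}
    - {"dp": [5,40,0],"angular": [0,0,0]}
    - {"dp": [5,40,0],"angular": [0,0,0]}
    - {"dp": [5,30,0],"angular": [0,0,0]}
    - {"dp": [4,18,0],"angular": [0,0,0]}
    - {"dp": [0,5,0],"angular": [0,0,0]}

```text
clock: 24.75
tool_pos: [0.5573, 0.2894, 0.1977]
eef_rot: [1.549, 2.732, 0.003]
contact_force: [0.1, -0.2, -0.9]
gripper_width: 0.0347
gripper_force: 50.1
```

Emit:
play_rows:
  plan:
    - {"dp": [0,0,-12],"angular": [0,0,0]}
    - {"dp": [0,0,-12],"angular": [0,0,0]}
    - {"dp": [0,0,0],"angular": [0,0,0]}

```text
clock: 25.0
tool_pos: [0.5562, 0.2855, 0.1709]
eef_rot: [-1.553, -2.729, 0.004]
contact_force: [0.0, -0.3, -0.8]
gripper_width: 0.035
gripper_force: 50.1
```

Emit:
play_rows:
  grip: 85
  plan:
    - {"dp": [0,0,0],"angular": [0,0,0]}
    - {"dp": [0,0,0],"angular": [0,0,0]}
    - {"dp": [0,0,0],"angular": [0,0,0]}
    - {"dp": [0,0,10],"angular": [0,0,0]}
    - {"dp": [0,-10,35],"angular": [0,0,-6]}
    - {"dp": [-1,-25,35],"angular": [0,0,-6]}
    - {"dp": [-1,-25,20],"angular": [0,0,-6]}
    - {"dp": [-1,-20,0],"angular": [0,0,-6]}
    - {"dp": [-2,-5,0],"angular": [0,0,-5]}
    - {"dp": [0,0,0],"angular": [0,0,0]}
    - {"dp": [0,0,0],"angular": [0,0,0]}

```text
clock: 25.92
tool_pos: [0.5524, 0.2021, 0.2725]
eef_rot: [2.185, 2.257, 0.002]
contact_force: [-0.0, -0.1, -0.1]
gripper_width: 0.085
gripper_force: 0.0
```

```bash
python3 chk.py; python3 - <<'E'
from h import *
c,im=snap("wrist","w5"); print(proj(c,[[.558,.287,.15]]))
E
```

```text
535.5 [286.7547 380.7426] [ 0.6533 -0.2244  0.02  ]
260.0 [285.9538 404.1083] [ 0.6773 -0.2591  0.02  ]
[0.5524 0.2025 0.2721]
[[329.0510389  116.70147672]]
```

View pics/w5.png

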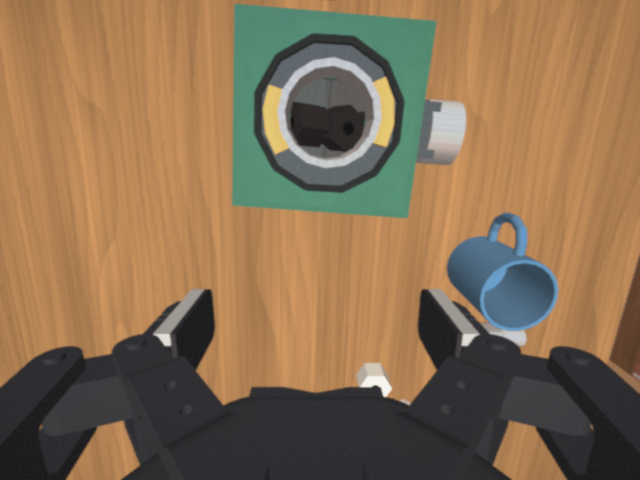

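The briquettes are inside the hopper and the neck, centred near (330,113), is clear. No black ones remain on the bench.

```bash
python3 - <<'E'
from h import *
np.set_printoptions(precision=4,suppress=True)
im=cv2.imread("pics/w5.png")[:,:,::-1].copy();c=cam("wrist")
for b in blobs(im[:220,220:430],(0,0,150),(180,60,255),100):
    h=cv2.convexHull(b)+np.array([220,0]); 
    e=cv2.fitEllipse(h);print(cv2.contourArea(h),e,cast(c,e[0],.15),np.array(e[1])/343*.245)
E
```

```text
8947.5 ((329.04364013671875, 112.15357971191406), (104.08109283447266, 110.51872253417969), 1.9982072114944458) [[0.5578 0.2901 0.15  ]] [0.0743 0.0789]
```

Emit:
play_rows:
  plan:
    - {"dp": [0,30,0],"angular": [0,0,0]}
    - {"dp": [0,40,0],"angular": [0,0,0]}
    - {"dp": [0,40,0],"angular": [0,0,0]}
    - {"dp": [0,40,0],"angular": [0,0,0]}
    - {"dp": [0,40,0],"angular": [0,0,0]}
    - {"dp": [0,20,0],"angular": [0,0,0]}
    - {"dp": [0,0,0],"angular": [0,0,0]}
    - {"dp": [0,0,0],"angular": [0,0,0]}

```text
clock: 26.68
tool_pos: [0.5515, 0.4138, 0.2705]
eef_rot: [-2.182, -2.26, 0.002]
contact_force: [-0.5, -1.0, 0.1]
gripper_width: 0.0848
gripper_force: 0.0
```

```bash
python3 - <<'E'
from h import *
np.set_printoptions(precision=4,suppress=True)
c,im=snap("wrist","w6")
print(bot.get_state()["tool_pos"])
for b in blobs(im,(5,160,130),(19,255,255),500)[:4]:
    (x,y),r=cv2.minEnclosingCircle(b);print("cap",cv2.contourArea(b),x,y,r,cast(c,(x,y),.041))
for b in blobs(im,(0,0,190),(180,70,255),40)[:8]:
    p=cen(b); (u,v),(w,h),a=cv2.minAreaRect(b); 
    bx=cv2.boxPoints(((u,v),(w,h),a)); o=bx[np.argsort(bx[:,1])]; e=[o[:2].mean(0),o[2:].mean(0)]
    print("white",cv2.contourArea(b),p,cast(c,e,.041)[:,:2].ravel(),cast(c,p,.068)[:,:2])
E
```

```text
[0.5519 0.4127 0.2709]
cap 9589.0 317.6121520996094 157.24749755859375 56.66889572143555 [[0.5502 0.4673 0.041 ]]
white 246.5 [317.2644 160.2948] [0.5554 0.4848 0.5443 0.4428] [[0.5499 0.4654]]
white 152.0 [327.7072 122.9178] [0.5623 0.5134 0.5557 0.4873] [[0.5583 0.4989]]
white 150.0 [414.3067 338.16  ] [0.6721 0.2826 0.6727 0.2534] [[0.6609 0.282 ]]
white 113.0 [306.7212 194.9307] [0.5434 0.4406 0.5372 0.4166] [[0.5409 0.4326]]
white 79.5 [164.4193 338.2537] [0.3768 0.2609 0.3758 0.2477] [[0.3916 0.2723]]
white 74.5 [467.2103 338.217 ] [0.7334 0.2735 0.7354 0.2605] [[0.7177 0.284 ]]
```

Emit:
play_rows:
  plan:
    - {"dp": [-0.5,20,-20],"angular": [0,0,0]}
    - {"dp": [-0.5,20,-35],"angular": [0,0,0]}
    - {"dp": [0,12,-35],"angular": [0,0,0]}
    - {"dp": [0,0.5,-35],"angular": [0,0,0]}
    - {"dp": [0,0,-35],"angular": [0,0,0]}
    - {"dp": [0,0,-25],"angular": [0,0,0]}
    - {"dp": [0,0,-14],"angular": [0,0,0]}
    - {"dp": [0,0,-6],"angular": [0,0,0]}
    - {"dp": [0,0,0],"angular": [0,0,0]}
    - {"dp": [0,0,0],"angular": [0,0,0]}

```text
clock: 27.57
tool_pos: [0.5521, 0.4648, 0.0681]
eef_rot: [2.187, 2.254, 0.003]
contact_force: [-0.5, -0.1, 0.8]
gripper_width: 0.0853
gripper_force: 0.0
```

Emit:
play_rows:
  grip: 38
  force: 100
  plan:
    - {"dp": [0,0,0],"angular": [0,0,0]}
    - {"dp": [0,0,0],"angular": [0,0,0]}
    - {"dp": [0,0,0],"angular": [0,0,0]}
    - {"dp": [0,0,0],"angular": [0,0,0]}
    - {"dp": [0,0,0],"angular": [0,0,0]}
    - {"dp": [0,0,0],"angular": [0,0,0]}
    - {"dp": [0,0,0],"angular": [0,0,0]}

```text
clock: 28.15
tool_pos: [0.5518, 0.4651, 0.0683]
eef_rot: [2.187, 2.255, 0.003]
contact_force: [-1.7, -0.1, 9.2]
gripper_width: 0.0407
gripper_force: 100.2
```

Emit:
play_rows:
  plan:
    - {"dp": [0,0,10],"angular": [0,0,0]}
    - {"dp": [0,0,25],"angular": [0,0,0]}
    - {"dp": [0,0,35],"angular": [0,0,0]}
    - {"dp": [0,0,35],"angular": [0,0,0]}
    - {"dp": [0,0,35],"angular": [0,0,0]}
    - {"dp": [0,0,25],"angular": [0,0,0]}
    - {"dp": [0,-15,13],"angular": [0,0,0]}
    - {"dp": [1,-30,0],"angular": [0,0,0]}
    - {"dp": [2,-35,0],"angular": [0,0,0]}
    - {"dp": [2,-35,0],"angular": [0,0,0]}
    - {"dp": [2,-30,0],"angular": [0,0,0]}
    - {"dp": [0,-20,0],"angular": [0,0,0]}
    - {"dp": [0,-12.5,0],"angular": [0,0,0]}
    - {"dp": [0,0,0],"angular": [0,0,0]}
    - {"dp": [0,0,0],"angular": [0,0,0]}
    - {"dp": [0,0,0],"angular": [0,0,0]}

```text
clock: 29.48
tool_pos: [0.5583, 0.2882, 0.2447]
eef_rot: [2.187, 2.255, 0.001]
contact_force: [0.2, 0.5, -1.5]
gripper_width: 0.0403
gripper_force: 101.2
```

```bash
python3 - <<'E'
from h import *
np.set_printoptions(precision=4,suppress=True)
c,im=snap("wrist","w7")
print(bot.get_state()["tool_pos"])
z=bot.get_state()["tool_pos"][2]-.068
for b in blobs(im,(5,160,130),(19,255,255),500)[:2]:
    (x,y),r=cv2.minEnclosingCircle(b);print("cap",cv2.contourArea(b),x,y,r,cast(c,(x,y),z+.041))
for b in blobs(im,(0,0,170),(180,90,255),60)[:8]:
    p=cen(b); (u,v),(w,h),a=cv2.minAreaRect(b); 
    bx=cv2.boxPoints(((u,v),(w,h),a)); o=bx[np.argsort(bx[:,1])]; e=[o[:2].mean(0),o[2:].mean(0)]
    print("white",cv2.contourArea(b),p,cast(c,e,z+.041)[:,:2].ravel(),cast(c,e,z+.068)[:,:2].ravel())
E
```

```text
[0.5582 0.2884 0.2445]
cap 33088.5 315.6782531738281 274.5 115.80904388427734 [[0.5574 0.294  0.2175]]
white 1423.0 [441.5951 221.9767] [0.6128 0.3335 0.6146 0.3092] [0.6028 0.337  0.6043 0.317 ]
white 1326.0 [316.599  310.5403] [0.5644 0.2979 0.5517 0.25  ] [0.5629 0.3076 0.5524 0.2682]
white 780.0 [338.4588 213.9703] [0.5703 0.3369 0.5631 0.3092] [0.5678 0.3398 0.5618 0.317 ]
white 203.0 [291.3177 363.9089] [0.5478 0.2498 0.5449 0.2391] [0.5493 0.268  0.5468 0.2592]
```

View pics/w7.png

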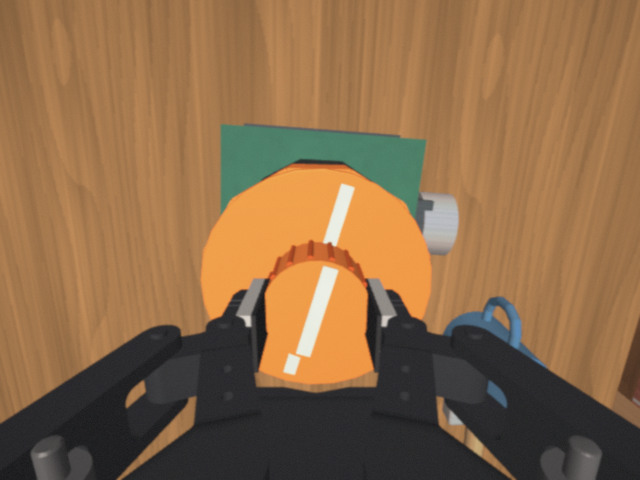

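The cap is gripped centred over the hopper, its line at about 75° as before. Lowering it now.

Emit:
play_rows:
  plan:
    - {"dp": [0.3,-1,-10],"angular": [0,0,0]}
    - {"dp": [0,0,-10],"angular": [0,0,0]}
    - {"dp": [0,0,-8],"angular": [0,0,0]}
    - {"dp": [0,0,-6],"angular": [0,0,0]}
    - {"dp": [0,0,-5],"angular": [0,0,0]}
    - {"dp": [0,0,-4],"angular": [0,0,0]}
    - {"dp": [0,0,-3],"angular": [0,0,0]}
    - {"dp": [0,0,-2],"angular": [0,0,0]}
    - {"dp": [0,0,-1],"angular": [0,0,0]}
    - {"dp": [0,0,0],"angular": [0,0,0]}

```text
clock: 30.37
tool_pos: [0.5586, 0.2863, 0.1956]
eef_rot: [2.187, 2.255, 0.0]
contact_force: [0.0, -0.1, -2.1]
gripper_width: 0.0409
gripper_force: 101.2
```

Emit:
play_rows:
  plan:
    - {"dp": [0,0,-1.5],"angular": [0,0,0]}
    - {"dp": [0,0,-1.5],"angular": [0,0,0]}
    - {"dp": [0,0,0],"angular": [0,0,0]}

```text
clock: 30.62
tool_pos: [0.5588, 0.2863, 0.1927]
eef_rot: [2.187, 2.255, 0.001]
contact_force: [-0.7, -0.8, 1.7]
gripper_width: 0.0405
gripper_force: 101.4
```

Emit:
play_rows:
  plan:
    - {"dp": [0,0,-1.5],"angular": [0,0,0]}
    - {"dp": [0,0,-1.5],"angular": [0,0,0]}
    - {"dp": [0,0,0],"angular": [0,0,0]}

```text
clock: 30.87
tool_pos: [0.5588, 0.2863, 0.1896]
eef_rot: [2.187, 2.255, 0.001]
contact_force: [0.1, -0.5, 3.7]
gripper_width: 0.0406
gripper_force: 101.6
```

Emit:
play_rows:
  plan:
    - {"dp": [0,0,-1.5],"angular": [0,0,0]}
    - {"dp": [0,0,-1.5],"angular": [0,0,0]}
    - {"dp": [0,0,0],"angular": [0,0,0]}

```text
clock: 31.12
tool_pos: [0.5588, 0.2863, 0.1867]
eef_rot: [2.187, 2.255, 0.001]
contact_force: [-0.8, -0.8, 6.7]
gripper_width: 0.0405
gripper_force: 101.8
```

Emit:
play_rows:
  plan:
    - {"dp": [0,0,-1],"angular": [0,0,0]}
    - {"dp": [0,0,-1.2],"angular": [0,0,0]}
    - {"dp": [0,0,0],"angular": [0,0,0]}
    - {"dp": [0,0,0],"angular": [0,0,0]}

```text
clock: 31.45
tool_pos: [0.5588, 0.2864, 0.1848]
eef_rot: [2.187, 2.255, 0.001]
contact_force: [-0.9, -1.6, 6.7]
gripper_width: 0.0405
gripper_force: 101.7
```

Emit:
play_rows:
  plan:
    - {"dp": [0,0,0],"angular": [0,0,-6]}
    - {"dp": [0,0,0],"angular": [0,0,-6]}
    - {"dp": [0,0,0],"angular": [0,0,-6]}
    - {"dp": [0,0,0],"angular": [0,0,-6]}
    - {"dp": [0,0,0],"angular": [0,0,-6]}
    - {"dp": [0,0,0],"angular": [0,0,0]}
    - {"dp": [0,0,0],"angular": [0,0,0]}

```text
clock: 32.03
tool_pos: [0.5578, 0.2866, 0.1846]
eef_rot: [-2.696, -1.611, 0.002]
contact_force: [-4.5, 1.0, 7.0]
gripper_width: 0.0408
gripper_force: 101.7
```

Emit:
play_rows:
  plan:
    - {"dp": [0,0,0],"angular": [0,0,-6]}
    - {"dp": [0,0,0],"angular": [0,0,-6]}
    - {"dp": [0,0,0],"angular": [0,0,-6]}
    - {"dp": [0,0,0],"angular": [0,0,-6]}
    - {"dp": [0,0,0],"angular": [0,0,-6]}
    - {"dp": [0,0,0],"angular": [0,0,-6]}
    - {"dp": [0,0,0],"angular": [0,0,-5]}
    - {"dp": [0,0,0],"angular": [0,0,-4]}
    - {"dp": [0,0,0],"angular": [0,0,-3]}
    - {"dp": [0,0,0],"angular": [0,0,-1]}
    - {"dp": [0,0,0],"angular": [0,0,0]}
    - {"dp": [0,0,0],"angular": [0,0,0]}

```text
clock: 33.03
tool_pos: [0.5582, 0.2877, 0.1847]
eef_rot: [-3.12, -0.349, -0.0]
contact_force: [-3.7, 7.1, 5.5]
gripper_width: 0.0407
gripper_force: 101.7
```

```bash
python3 - <<'E'
from h import *
np.set_printoptions(precision=4,suppress=True)
s=bot.get_state();Rm=R.from_rotvec(s["eef_rot"]).as_matrix();print(s["tool_pos"],np.degrees(np.arctan2(Rm[1,0],Rm[0,0])),s["ft_torque"],s["contact_force"])
c,im=snap("wrist","w8"); z=s["tool_pos"][2]-.068
for b in blobs(im,(0,0,170),(180,90,255),100)[:8]:
    p=cen(b); (u,v),(w,h),a=cv2.minAreaRect(b); 
    bx=cv2.boxPoints(((u,v),(w,h),a)); o=bx[np.argsort(bx[:,1])]; e=[o[:2].mean(0),o[2:].mean(0)]
    print("white",cv2.contourArea(b),p,cast(c,e,z+.041)[:,:2].ravel(),cast(c,e,z+.068)[:,:2].ravel())
E
```

```text
[0.5582 0.2877 0.1847] 12.771165867432723 [1.4944 0.7757 0.3805] [-3.749   7.144   5.5136]
white 3140.0 [352.7311  74.3869] [0.6618 0.2935 0.6418 0.2937] [0.6548 0.2949 0.6383 0.295 ]
white 1345.0 [316.4627 310.4498] [0.5687 0.283  0.5191 0.2857] [0.5781 0.2863 0.5372 0.2885]
white 800.0 [337.8658 214.1427] [0.6081 0.2847 0.5793 0.2862] [0.6105 0.2877 0.5868 0.2889]
white 208.0 [291.4271 364.3902] [0.5184 0.2898 0.5069 0.2904] [0.5366 0.2918 0.5271 0.2924]
```

Emit:
play_rows:
  plan:
    - {"dp": [0,0,0],"angular": [0,0,0.5]}
    - {"dp": [0,0,0],"angular": [0,0,0]}
    - {"dp": [0,0,2],"angular": [0,0,0]}
    - {"dp": [0,0,2],"angular": [0,0,0]}
    - {"dp": [0,0,2],"angular": [0,0,0]}
    - {"dp": [0,0,1],"angular": [0,0,0]}
    - {"dp": [0,0,0],"angular": [0,0,0]}

```text
clock: 33.67
tool_pos: [0.5586, 0.2873, 0.1914]
eef_rot: [-3.119, -0.363, -0.001]
contact_force: [-0.4, 5.7, 2.3]
gripper_width: 0.0408
gripper_force: 101.6
```

Emit:
play_rows:
  grip: 85
  plan:
    - {"dp": [0,0,0],"angular": [0,0,0]}
    - {"dp": [0,0,0],"angular": [0,0,0]}
    - {"dp": [0,0,0],"angular": [0,0,0]}
    - {"dp": [0,0,0],"angular": [0,0,0]}
    - {"dp": [0,0,0],"angular": [0,0,0]}
    - {"dp": [0,0,10],"angular": [0,0,0]}
    - {"dp": [0,0,30],"angular": [0,0,0]}
    - {"dp": [-5,-12,40],"angular": [0,0,0]}
    - {"dp": [0,0,40],"angular": [0,0,0]}
    - {"dp": [0,0,35],"angular": [0,0,0]}
    - {"dp": [0,0,0],"angular": [0,0,0]}
    - {"dp": [0,0,0],"angular": [0,0,0]}

```text
clock: 34.67
tool_pos: [0.5538, 0.2744, 0.3486]
eef_rot: [-3.12, -0.362, -0.007]
contact_force: [0.3, 0.1, -1.4]
gripper_width: 0.0847
gripper_force: 0.0
```

```bash
python3 - <<'E'
from h import *
np.set_printoptions(precision=4,suppress=True)
c,im=snap("wrist","w9"); print(bot.get_state()["tool_pos"])
for b in blobs(im,(5,160,130),(19,255,255),500)[:1]:
    (x,y),r=cv2.minEnclosingCircle(b);d=c[1][2]-.165;print("cap",x,y,r,cast(c,(x,y),.165))
    for rr in cast(c,[(x-r,y),(x+r,y)],.165): print(rr)
for b in blobs(im,(0,0,170),(180,90,255),40)[:8]:
    p=cen(b)
    if not(180<p[0]<420 and p[1]<300): continue
    (u,v),(w,h),a=cv2.minAreaRect(b); 
    bx=cv2.boxPoints(((u,v),(w,h),a)); o=bx[np.argsort(bx[:,1])]; e=[o[:2].mean(0),o[2:].mean(0)]
    print("white",cv2.contourArea(b),p,cast(c,e,.165)[:,:2].ravel(),cast(c,e,.192)[:,:2].ravel())
g=max(blobs(im,(60,60,40),(90,255,200),2000),key=cv2.contourArea)
ap=cv2.approxPolyDP(cv2.convexHull(g),12,True)[:,0];print(ap,cast(c,ap,.11))
E
```

```text
[0.5535 0.2742 0.3466]
cap 303.3695068359375 207.66050720214844 60.182586669921875 [[0.5614 0.2879 0.165 ]]
[0.5489 0.3415 0.165 ]
[0.574  0.2343 0.165 ]
white 1019.0 [327.077  98.5  ] [0.6682 0.2888 0.6447 0.2897] [0.6637 0.2888 0.6423 0.2896]
white 320.0 [301.9922 216.5823] [0.5746 0.2862 0.5302 0.2886] [0.5783 0.2864 0.5378 0.2886]
white 205.5 [313.8929 172.7453] [0.6082 0.285  0.5796 0.2863] [0.6089 0.2854 0.5828 0.2866]
white 120.5 [291.7704 251.1687] [0.5285 0.2889 0.5079 0.29  ] [0.5362 0.2889 0.5174 0.2899]
[[252 113]
 [391 153]
 [349 281]
 [223 248]] [[0.6337 0.359  0.11  ]
 [0.628  0.2121 0.11  ]
 [0.481  0.2186 0.11  ]
 [0.487  0.3647 0.11  ]]
```

Emit:
play_rows:
  plan:
    - {"dp": [-2,-40,0],"angular": [0,0,0]}
    - {"dp": [-2,-40,0],"angular": [0,0,0]}
    - {"dp": [-2,-40,0],"angular": [0,0,0]}
    - {"dp": [-2,-40,0],"angular": [0,0,0]}
    - {"dp": [-2,-40,0],"angular": [0,0,0]}
    - {"dp": [-2,-40,0],"angular": [0,0,0]}
    - {"dp": [-2,-40,0],"angular": [0,0,0]}
    - {"dp": [-14,-37,0],"angular": [0,0,0]}
    - {"dp": [-14,-37,0],"angular": [0,0,0]}
    - {"dp": [-14,-37,0],"angular": [0,0,0]}
    - {"dp": [-14,-37,0],"angular": [0,0,0]}
    - {"dp": [-21,-34,0],"angular": [0,0,0]}
    - {"dp": [-21,-34,0],"angular": [0,0,0]}
    - {"dp": [-21,-34,0],"angular": [0,0,0]}
    - {"dp": [-21,-34,0],"angular": [0,0,0]}
    - {"dp": [-21,-34,0],"angular": [0,0,0]}
    - {"dp": [-21,-34,0],"angular": [0,0,0]}
    - {"dp": [0,0,0],"angular": [0,0,0]}
    - {"dp": [0,0,0],"angular": [0,0,0]}

```text
clock: 36.3
tool_pos: [0.3563, -0.3587, 0.3444]
eef_rot: [-3.119, -0.356, 0.002]
contact_force: [0.1, 0.3, 0.1]
gripper_width: 0.0853
gripper_force: 0.0
```

```bash
python3 - <<'E'
from h import *
np.set_printoptions(precision=4,suppress=True)
c,im=snap("wrist","w10"); s=bot.get_state();print(s["tool_pos"],s["joint_pos"])
for n,lo,hi in(("yel",(22,120,100),(34,255,255)),("red",(172,120,90),(180,255,255)),("red0",(0,150,90),(5,255,255)),("blue",(105,100,50),(125,255,255)),("white",(0,0,180),(180,40,255))):
    for b in blobs(im,lo,hi,6)[:6]: print(n,cv2.contourArea(b),cen(b),cast(c,cen(b),.07))
E
```

```text
[ 0.3571 -0.3577  0.3447] [-0.917   0.2276  1.7041  0.0002  1.2124  0.4245]
yel 135.5 [342.2054 101.9815] [[ 0.4697 -0.3614  0.07  ]]
red0 10.0 [321.5833  65.8167] [[ 0.4997 -0.3312  0.07  ]]
blue 13380.0 [337.4569  96.389 ] [[ 0.4741 -0.3549  0.07  ]]
blue 447.0 [327.349  231.0276] [[ 0.3247 -0.3794  0.07  ]]
white 4352.5 [347.7393  77.3274] [[ 0.4951 -0.3611  0.07  ]]
white 2362.5 [170.7127 130.264 ] [[ 0.3981 -0.182   0.07  ]]
white 503.5 [306.7282 186.9467] [[ 0.3707 -0.3437  0.07  ]]
white 340.5 [362.8287  23.1101] [[ 0.5485 -0.3635  0.07  ]]
white 113.0 [ 90.8687 334.5265] [[ 0.1183 -0.1093  0.07  ]]
white 90.5 [467.2007 338.4862] [[ 0.2246 -0.5923  0.07  ]]
```

View pics/w10.png

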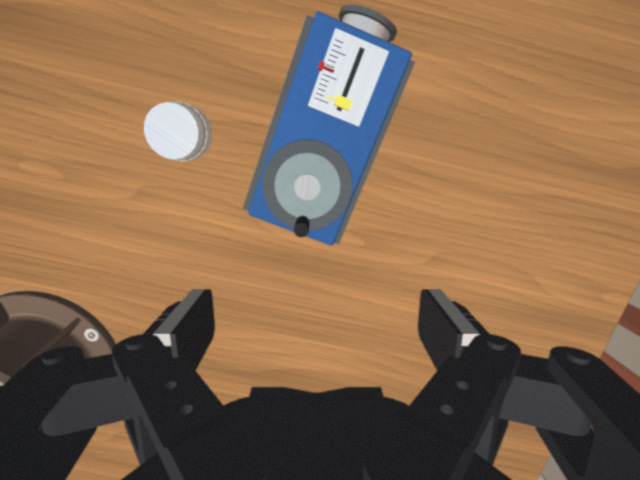

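Visible are the wheel hub at (307,187), the black handle with its top near (302,230), the yellow pointer near (342,102) and the red mark at (325,67).

```bash
python3 - <<'E'
from h import *
np.set_printoptions(precision=4,suppress=True)
c=cam("wrist"); im=cv2.imread("pics/w10.png")[:,:,::-1].copy()
sub=lambda b,o:b+np.array(o)
for nm,lo,hi,(x0,y0,x1,y1) in(("handle",(0,0,0),(180,255,45),(285,205,325,250)),("hub",(0,0,165),(180,60,255),(285,165,330,210)),("wheel",(0,0,60),(180,90,255),(255,135,360,212)),("slot",(0,0,0),(180,255,60),(310,40,390,120)),("scale",(0,0,150),(180,60,255),(300,20,395,130)),("yel",(22,100,90),(34,255,255),(310,85,365,120)),("red",(170,90,80),(180,255,255),(310,50,345,85)),("red0",(0,130,80),(8,255,255),(310,50,345,85))):
    for b in blobs(im[y0:y1,x0:x1],lo,hi,8)[:1]:
        b=sub(b,(x0,y0)); r=cv2.minAreaRect(b); z={"handle":.132,"hub":.098,"wheel":.092}.get(nm,.072)
        print(nm,cv2.contourArea(b),r,cast(c,r[0],z)); bp=cast(c,cv2.boxPoints(r),z)[:,:2]
        if nm in("handle","slot","scale","yel","red","red0"): print("   ",cv2.boundingRect(b),bp.ravel())
b=max(blobs(im,(105,100,50),(125,255,255),6),key=cv2.contourArea);bp=cast(c,cv2.boxPoints(cv2.minAreaRect(b)),.07)[:,:2];print(bp,np.linalg.norm(np.diff(bp,axis=0),axis=1))
d=np.diff(bp,axis=0);print(np.degrees(np.arctan2(d[:,1],d[:,0])),bp.mean(0))
cv2.imwrite("pics/w10c.png",cv2.resize(im[10:250,230:430,::-1],None,fx=3,fy=3 if 0 else 2.5,interpolation=cv2.INTER_CUBIC))
E
```

```text
handle 61.0 ((303.1267395019531, 221.42123413085938), (12.496849060058594, 8.772622108459473), 24.443954467773438) [[ 0.3445 -0.3469  0.132 ]]
    (296, 217, 13, 12) [ 0.3414 -0.3398  0.3502 -0.3417  0.3477 -0.354   0.3387 -0.3522]
hub 1932.0 ((307.0, 187.0), (44.0, 44.0), 90.0) [[ 0.375  -0.3431  0.098 ]]
wheel 5446.0 ((311.0, 175.5), (71.0, 96.0), 90.0) [[ 0.3875 -0.3446  0.092 ]]
slot 26.5 ((352.7110290527344, 72.08003234863281), (1.5153406858444214, 47.16900634765625), 20.772254943847656) [[ 0.5018 -0.3637  0.072 ]]
    (344, 50, 18, 45) [ 0.4787 -0.3596  0.5244 -0.3661  0.5243 -0.3676  0.4786 -0.3612]
scale 4477.5 ((346.87933349609375, 77.05172729492188), (58.12263870239258, 82.6344223022461), 21.801410675048828) [[ 0.4957 -0.3589  0.072 ]]
    (308, 29, 81, 97) [ 0.4585 -0.3208  0.5382 -0.3355  0.5315 -0.3954  0.4502 -0.3839]
yel 147.0 ((338.396240234375, 100.61319732666016), (24.450176239013672, 11.95036792755127), 15.94539737701416) [[ 0.4708 -0.3557  0.072 ]]
    (327, 96, 25, 14) [ 0.4652 -0.3421  0.4773 -0.3429  0.4765 -0.3693  0.4643 -0.3688]
red0 18.0 ((326.3077087402344, 66.4615478515625), (12.551432609558105, 5.4912519454956055), 11.309932708740234) [[ 0.5008 -0.335   0.072 ]]
    (320, 63, 13, 8) [ 0.4978 -0.3284  0.5032 -0.3283  0.5038 -0.3416  0.4985 -0.3417]
[[ 0.3273 -0.2677]
 [ 0.5495 -0.3125]
 [ 0.5376 -0.4201]
 [ 0.3067 -0.391 ]] [0.2267 0.1082 0.2327]
[-11.4027 -96.3259 172.8252] [ 0.4303 -0.3478]
```

View pics/w10c.png

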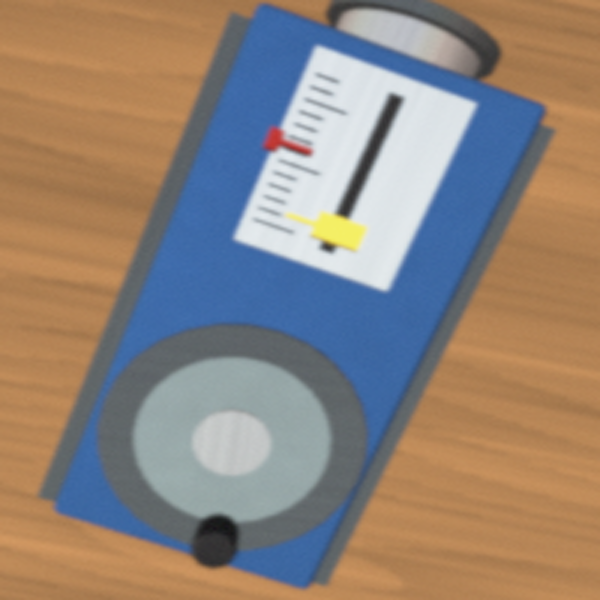

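Handle top is at about (301,228), hub at (307,187), pointer tip at (326,96.4) and mark line middle at (328.7,68.8).

```bash
python3 - <<'E'
from h import *
np.set_printoptions(precision=4,suppress=True)
c=cam("wrist")
a=np.radians(-8.7);ax=np.array([np.cos(a),np.sin(a)])
p=cast(c,[(326,96.4),(328.7,68.8)],.074)[:,:2];print(p,(p[1]-p[0])@ax)
t=cast(c,[(230+273/3,10+226/2.5),(230+299/3,10+166/2.5),(230+326/3,10+106/2.5)],.072)[:,:2];print(t,np.diff(t@ax))
hub=cast(c,(307,187.1),.098);h=cast(c,(301.3,228.4),.132);print(hub,h,h-hub,np.linalg.norm((h-hub)[:,:2]),np.degrees(np.arctan2((h-hub)[0,1],(h-hub)[0,0])))
# top view check
ct=cam("top");print(proj(ct,[hub[0],h[0]]))
E
```

```text
[[ 0.4717 -0.3416]
 [ 0.4988 -0.3381]] 0.02623980622032924
[[ 0.4668 -0.3373]
 [ 0.4922 -0.3408]
 [ 0.5168 -0.3445]] [0.0257 0.0249]
[[ 0.3749 -0.3431  0.098 ]] [[ 0.337  -0.3467  0.132 ]] [[-0.0379 -0.0036  0.034 ]] 0.038101729299124205 -174.61388949191425
[[460.5346 316.4466]
 [468.9614 332.1861]]
```

Emit:
play_rows:
  grip: 45
  force: 40
  plan:
    - {"dp": [-11,6,-20],"angular": [0,0,0]}
    - {"dp": [-10,5,-35],"angular": [0,0,0]}
    - {"dp": [0,0,-40],"angular": [0,0,0]}
    - {"dp": [0,0,-40],"angular": [0,0,0]}
    - {"dp": [0,0,-35],"angular": [0,0,0]}
    - {"dp": [0,0,-25],"angular": [0,0,0]}
    - {"dp": [0,0,-18],"angular": [0,0,0]}
    - {"dp": [0,0,-10],"angular": [0,0,0]}
    - {"dp": [0,0,0],"angular": [0,0,0]}
    - {"dp": [0,0,0],"angular": [0,0,0]}

```text
clock: 37.18
tool_pos: [0.3372, -0.3455, 0.1226]
eef_rot: [-3.119, -0.365, 0.001]
contact_force: [0.2, 0.4, 0.4]
gripper_width: 0.0449
gripper_force: 0.0
```

Emit:
play_rows:
  grip: 10
  plan:
    - {"dp": [0,0,0],"angular": [0,0,0]}
    - {"dp": [0,0,0],"angular": [0,0,0]}
    - {"dp": [0,0,0],"angular": [0,0,0]}
    - {"dp": [0,0,0],"angular": [0,0,0]}
    - {"dp": [0,0,0],"angular": [0,0,0]}
    - {"dp": [0,0,0],"angular": [0,0,0]}
    - {"dp": [0,0,0],"angular": [0,0,0]}

```text
clock: 37.77
tool_pos: [0.3371, -0.3469, 0.1239]
eef_rot: [3.119, 0.362, 0.002]
contact_force: [1.2, 1.7, 5.8]
gripper_width: 0.0147
gripper_force: 39.0
```

```bash
python3 - <<'E'
import numpy as np
t=np.radians(-174.6-18*np.arange(0,46)); p=np.c_[40*np.cos(t),40*np.sin(t)]
d=np.diff(np.round(p,0),axis=0); print(d[:20].astype(int).tolist())
E
```

```text
[[1, 13], [5, 11], [8, 10], [10, 7], [12, 3], [13, -1], [11, -5], [10, -8], [7, -10], [3, -12], [-1, -13], [-5, -11], [-8, -10], [-10, -7], [-12, -3], [-13, 1], [-11, 5], [-10, 8], [-7, 10], [-3, 12]]
```

Emit:
play_rows:
  plan:
    - {"dp": [1,13,0],"angular": [0,0,0]}
    - {"dp": [5,11,0],"angular": [0,0,0]}
    - {"dp": [8,10,0],"angular": [0,0,0]}
    - {"dp": [10,7,0],"angular": [0,0,0]}
    - {"dp": [12,3,0],"angular": [0,0,0]}
    - {"dp": [0,0,0],"angular": [0,0,0]}

```text
clock: 38.27
tool_pos: [0.3747, -0.3033, 0.1239]
eef_rot: [3.117, 0.363, 0.004]
contact_force: [1.9, -3.8, 8.3]
gripper_width: 0.0142
gripper_force: 40.4
```

Works; I'll finish the turn, then a second full turn.

Emit:
play_rows:
  plan:
    - {"dp": [13,-1,0],"angular": [0,0,0]}
    - {"dp": [11,-5,0],"angular": [0,0,0]}
    - {"dp": [10,-8,0],"angular": [0,0,0]}
    - {"dp": [7,-10,0],"angular": [0,0,0]}
    - {"dp": [3,-12,0],"angular": [0,0,0]}
    - {"dp": [-1,-13,0],"angular": [0,0,0]}
    - {"dp": [-5,-11,0],"angular": [0,0,0]}
    - {"dp": [-8,-10,0],"angular": [0,0,0]}
    - {"dp": [-10,-7,0],"angular": [0,0,0]}
    - {"dp": [-12,-3,0],"angular": [0,0,0]}
    - {"dp": [-13,1,0],"angular": [0,0,0]}
    - {"dp": [-11,5,0],"angular": [0,0,0]}
    - {"dp": [-10,8,0],"angular": [0,0,0]}
    - {"dp": [-7,10,0],"angular": [0,0,0]}
    - {"dp": [-3,12,0],"angular": [0,0,0]}
    - {"dp": [0,0,0],"angular": [0,0,0]}

```text
clock: 39.6
tool_pos: [0.3369, -0.3457, 0.1239]
eef_rot: [3.119, 0.361, 0.003]
contact_force: [3.9, 1.0, 4.1]
gripper_width: 0.0142
gripper_force: 40.3
```

Emit:
play_rows:
  plan:
    - {"dp": [1,13,0],"angular": [0,0,0]}
    - {"dp": [5,11,0],"angular": [0,0,0]}
    - {"dp": [8,10,0],"angular": [0,0,0]}
    - {"dp": [10,7,0],"angular": [0,0,0]}
    - {"dp": [12,3,0],"angular": [0,0,0]}
    - {"dp": [13,-1,0],"angular": [0,0,0]}
    - {"dp": [11,-5,0],"angular": [0,0,0]}
    - {"dp": [10,-8,0],"angular": [0,0,0]}
    - {"dp": [7,-10,0],"angular": [0,0,0]}
    - {"dp": [3,-12,0],"angular": [0,0,0]}
    - {"dp": [-1,-13,0],"angular": [0,0,0]}
    - {"dp": [-5,-11,0],"angular": [0,0,0]}
    - {"dp": [-8,-10,0],"angular": [0,0,0]}
    - {"dp": [-10,-7,0],"angular": [0,0,0]}
    - {"dp": [-12,-3,0],"angular": [0,0,0]}
    - {"dp": [-13,1,0],"angular": [0,0,0]}
    - {"dp": [-11,5,0],"angular": [0,0,0]}
    - {"dp": [-10,8,0],"angular": [0,0,0]}
    - {"dp": [-7,10,0],"angular": [0,0,0]}
    - {"dp": [-3,12,0],"angular": [0,0,0]}

```text
clock: 41.27
tool_pos: [0.3368, -0.3472, 0.1239]
eef_rot: [3.118, 0.359, 0.004]
contact_force: [10.9, 0.2, 4.9]
gripper_width: 0.0147
gripper_force: 40.4
```

```bash
python3 - <<'E'
from h import *
np.set_printoptions(precision=4,suppress=True)
s=bot.get_state();print(s["tool_pos"],s["contact_force"])
c,im=snap("wrist","w11")
print(proj(c,[[.4717,-.3416,.074],[.4988,-.3381,.074]]))
c2,im2=snap("scene","s11");print(proj(c2,[[.4717,-.3416,.074],[.4988,-.3381,.074]]))
cv2.imwrite("pics/s11c.png",cv2.resize(im2[330:450,90:250,::-1],None,fx=4,fy=4,interpolation=cv2.INTER_CUBIC))
E
```

```text
[ 0.3368 -0.3472  0.1239] [10.9343  0.188   4.9496]
[[371.663  -11.8137]
 [380.7966 -85.6902]]
[[161.02   365.532 ]
 [174.0431 372.7058]]
```

View pics/s11c.png

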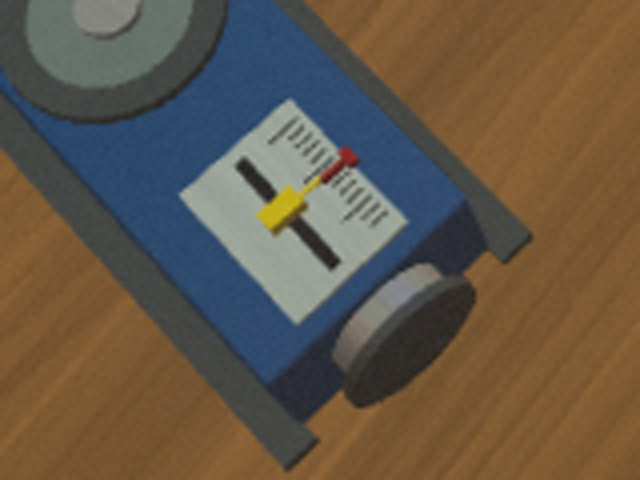

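Pointer and mark almost coincide in the crop (red line at (334,170), pointer tip at (318,182)), with the pointer roughly 1 mm short. I'll add 36°, release, and look closer.

Emit:
play_rows:
  plan:
    - {"dp": [1,13,0],"angular": [0,0,0]}
    - {"dp": [5,11,0],"angular": [0,0,0]}
    - {"dp": [0,0,0],"angular": [0,0,0]}
    - {"dp": [0,0,0],"angular": [0,0,0]}

```text
clock: 41.7
tool_pos: [0.3429, -0.3224, 0.1238]
eef_rot: [3.119, 0.363, 0.001]
contact_force: [-0.5, 2.1, 10.8]
gripper_width: 0.0144
gripper_force: 40.8
```

Emit:
play_rows:
  grip: 45
  plan:
    - {"dp": [0,0,0],"angular": [0,0,0]}
    - {"dp": [0,0,0],"angular": [0,0,0]}
    - {"dp": [0,0,0],"angular": [0,0,0]}
    - {"dp": [0,0,0],"angular": [0,0,0]}
    - {"dp": [0,0,15],"angular": [0,0,0]}
    - {"dp": [0,0,30],"angular": [0,0,0]}
    - {"dp": [20,-10,30],"angular": [0,0,0]}
    - {"dp": [30,-10,0],"angular": [0,0,0]}
    - {"dp": [30,-10,0],"angular": [0,0,0]}
    - {"dp": [0,0,0],"angular": [0,0,0]}
    - {"dp": [0,0,0],"angular": [0,0,0]}

```text
clock: 42.62
tool_pos: [0.4233, -0.3526, 0.1974]
eef_rot: [-3.12, -0.364, 0.001]
contact_force: [-0.2, 0.2, -1.0]
gripper_width: 0.0449
gripper_force: 0.0
```

```bash
python3 - <<'E'
from h import *
np.set_printoptions(precision=4,suppress=True)
c,im=snap("wrist","w12"); print(bot.get_state()["tool_pos"])
q=proj(c,[[.4985,-.340,.074]])[0];print(q)
x,y=np.clip(q.astype(int),[80,60],[559,419])
cv2.imwrite("pics/w12c.png",cv2.resize(im[y-60:y+60,x-80:x+80,::-1],None,fx=4,fy=4,interpolation=cv2.INTER_CUBIC));print(x,y)
for n,lo,hi in(("yel",(22,100,90),(34,255,255)),("red",(170,110,80),(180,255,255)),("red0",(0,150,80),(6,255,255))):
    for b in blobs(im[y-60:y+60,x-80:x+80],lo,hi,15)[:3]: print(n,cv2.contourArea(b),cv2.boxPoints(cv2.minAreaRect(b)).ravel()+np.tile([x-80,y-60],4))
E
```

```text
[ 0.4224 -0.3522  0.1973]
[322.9187 128.4634]
322 128
yel 379.5 [326.8 139.4 334.6 123.8 372.2 142.6 364.4 158.2]
red0 45.0 [306.5865 129.6189 308.0703 120.2216 329.4838 123.6027 328.     133.    ]
```

View pics/w12c.png

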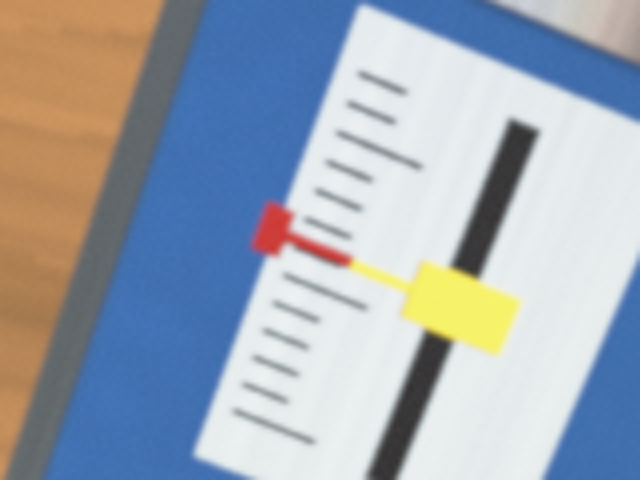

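The pointer is collinear with the red mark line: the red runs (290,238)–(350,262) in the crop and the yellow continues to (405,285). Next, the button.

```bash
python3 - <<'E'
from h import *
np.set_printoptions(precision=4,suppress=True)
A=[];B=[];rays=[]
for n in("top","scene"):
    c=cam(n); im=cv2.imread(f"pics/{n}0.png")[:,:,::-1].copy()
    b=blobs(im,(45,120,60),(80,255,255),60)
    b=[k for k in b if np.linalg.norm(cast(c,cen(k),.05)[0][:2]-[.66,-.23])<.05][0]
    p=cast(c,cen(b),.05)[0]; d=p-c[1]; d/=np.linalg.norm(d); M=np.eye(3)-np.outer(d,d); A.append(M);B.append(M@c[1]); rays.append((c[1],d))
X=np.linalg.solve(sum(A),sum(B));print(X,[np.linalg.norm(M@(X-o)) for M,(o,d) in zip(A,rays)])
for n in("top","scene"): print(n,cast(cam(n),{"top":(398.2,210.5),"scene":(286.5,378.1)}[n],.06))
E
```

```text
[ 0.6597 -0.232   0.0618] [np.float64(0.0003689510008262519), np.float64(0.00036895100082623926)]
top [[ 0.6602 -0.2327  0.06  ]]
scene [[ 0.6591 -0.2307  0.06  ]]
```

Emit:
play_rows:
  grip: 0
  plan:
    - {"dp": [22,12,10],"angular": [0,0,0]}
    - {"dp": [33,17,0],"angular": [0,0,0]}
    - {"dp": [33,17,0],"angular": [0,0,0]}
    - {"dp": [33,17,0],"angular": [0,0,0]}
    - {"dp": [25,15,0],"angular": [0,0,0]}
    - {"dp": [15,10,0],"angular": [0,0,0]}
    - {"dp": [0,0,0],"angular": [0,0,0]}
    - {"dp": [0,0,0],"angular": [0,0,0]}

```text
clock: 43.33
tool_pos: [0.5831, -0.264, 0.2074]
eef_rot: [-3.12, -0.364, 0.002]
contact_force: [-0.1, -0.1, 1.0]
gripper_width: -0.0002
gripper_force: 0.0
```

```bash
python3 - <<'E'
from h import *
np.set_printoptions(precision=4,suppress=True)
c,im=snap("wrist","w13"); print(bot.get_state()["tool_pos"])
for b in blobs(im,(45,120,60),(80,255,255),60)[:2]:
    print(cv2.contourArea(b),cv2.fitEllipse(b),cast(c,cen(b),.055),cast(c,cen(b),.060))
E
```

```text
[ 0.5826 -0.2647  0.2076]
1399.0 ((297.13995361328125, 121.5099868774414), (41.05170822143555, 43.43179702758789), 173.83970642089844) [[ 0.6599 -0.2311  0.055 ]] [[ 0.6596 -0.2314  0.06  ]]
```

Emit:
play_rows:
  plan:
    - {"dp": [26,11,0],"angular": [0,0,0]}
    - {"dp": [26,11,0],"angular": [0,0,0]}
    - {"dp": [25,11,-10],"angular": [0,0,0]}
    - {"dp": [0,0,-30],"angular": [0,0,0]}
    - {"dp": [0,0,-35],"angular": [0,0,0]}
    - {"dp": [0,0,-25],"angular": [0,0,0]}
    - {"dp": [0,0,-15],"angular": [0,0,0]}
    - {"dp": [0,0,-8],"angular": [0,0,0]}
    - {"dp": [0,0,-5],"angular": [0,0,0]}
    - {"dp": [0,0,0],"angular": [0,0,0]}
    - {"dp": [0,0,0],"angular": [0,0,0]}

```text
clock: 44.3
tool_pos: [0.6606, -0.2323, 0.0812]
eef_rot: [3.12, 0.361, 0.001]
contact_force: [-1.8, -1.3, 2.6]
gripper_width: -0.0
gripper_force: 1.5
```

Emit:
play_rows:
  plan:
    - {"dp": [0,0,-2],"angular": [0,0,0]}
    - {"dp": [0,0,-2],"angular": [0,0,0]}
    - {"dp": [0,0,0],"angular": [0,0,0]}

```text
clock: 44.55
tool_pos: [0.6611, -0.2322, 0.078]
eef_rot: [3.119, 0.362, 0.003]
contact_force: [-5.5, -1.8, 11.3]
gripper_width: 0.0006
gripper_force: 5.6
```

Emit:
play_rows:
  plan:
    - {"dp": [0,0,-1.5],"angular": [0,0,0]}
    - {"dp": [0,0,0],"angular": [0,0,0]}
    - {"dp": [0,0,0],"angular": [0,0,0]}

```text
clock: 44.8
tool_pos: [0.6612, -0.2322, 0.0778]
eef_rot: [3.118, 0.362, 0.004]
contact_force: [-9.2, -0.9, 23.1]
gripper_width: -0.0001
gripper_force: 11.5
```

Emit:
play_rows:
  plan:
    - {"dp": [0,0,5],"angular": [0,0,0]}
    - {"dp": [0,0,15],"angular": [0,0,0]}
    - {"dp": [0,0,30],"angular": [0,0,0]}
    - {"dp": [0,0,40],"angular": [0,0,0]}
    - {"dp": [-20,-10,35],"angular": [0,0,0]}
    - {"dp": [-30,-20,30],"angular": [0,0,0]}
    - {"dp": [-30,-20,0],"angular": [0,0,0]}
    - {"dp": [0,0,0],"angular": [0,0,0]}
    - {"dp": [0,0,0],"angular": [0,0,0]}

```text
clock: 45.55
tool_pos: [0.5833, -0.2803, 0.2273]
eef_rot: [3.12, 0.359, 0.003]
contact_force: [0.2, 0.0, 0.0]
gripper_width: 0.0003
gripper_force: 0.0
```

```bash
python3 - <<'E'
from h import *
c,im=snap("scene","s14")
cv2.imwrite("pics/s14c.png",im[:,:,::-1])
for n in ("s14",):
    for b in blobs(im,(5,180,150),(17,255,255),200)[:2]: print(cv2.contourArea(b),cen(b))
a=cv2.imread("pics/scene0.png")[:,:,::-1].copy()
for b in blobs(a,(5,180,150),(17,255,255),200)[:2]: print("start",cv2.contourArea(b),cen(b))
E
```

```text
468.5 [384.06581288 129.82070438]
start 451.0 [383.46193644 128.61566888]
```

View pics/s14c.png

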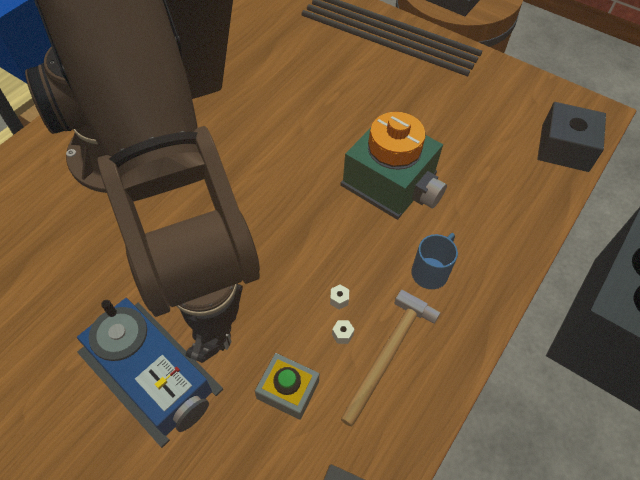

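The scene view shows the cap on, the pointer at the mark, the button up and only white look-alikes left. The cap's colour centroid sits 1.2 px lower than at the start, so I'll check its height before handing in.

```bash
python3 - <<'E'
from h import *
a=cv2.imread("pics/scene0.png",0);b=cv2.imread("pics/s14.png",0)
for n,(x0,y0,x1,y1) in(("cap",(366,108,430,166)),("knob",(382,112,416,142)),("hopper",(340,168,415,218)),("rods",(300,0,480,70))):
    t=a[y0:y1,x0:x1]; r=cv2.matchTemplate(cv2.resize(b[y0-6:y1+6,x0-6:x1+6] if y0>5 else b[y0:y1+6,x0-6:x1+6],None,fx=8,fy=8,interpolation=cv2.INTER_CUBIC),cv2.resize(t,None,fx=8,fy=8,interpolation=cv2.INTER_CUBIC),cv2.TM_CCOEFF_NORMED)
    _,v,_,p=cv2.minMaxLoc(r);print(n,v,p[0]/8-6,p[1]/8-(6 if y0>5 else 0))
c=cam("scene");print(proj(c,[[.558,.287,.192],[.558,.287,.189],[.555,.287,.192],[.558,.284,.192]]))
E
```

```text
cap 0.9922609329223633 0.0 0.375
knob 0.9901935458183289 0.0 0.375
hopper 0.9941076636314392 0.0 0.0
rods 0.9948855638504028 0.0 0.0
[[398.34691305 121.37046328]
 [398.14587963 122.43774221]
 [397.05166201 120.7296891 ]
 [397.57995241 122.26888356]]
```

```bash
python3 -c "
from station import bot
print(bot.finish_job())"
```

```text
the job is handed in; nothing more can be done
None
```

I handed the job in at about 46 s of simulated time. All four black briquettes are in the hopper, the cap is refitted (about 1 mm lower than at the start by image match), the pointer stands at the red mark, and the start button was pressed fully down and released; no verdict came back.

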